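# Take over from the locking fork and counter-hold the hidden bolt head

### The arm

A 6-joint arm with a two-finger parallel gripper is mounted at the origin on a cart in front of the work surface, level with it; the furniture and walls round the work are solid. World frame = base frame: x ahead of the robot, y to its left, z up, the work surface at z = 0. Lengths are in m, angles in rad, forces in N, time in s.
With the tool pointing down it reaches from about 0.35 to 0.725 m from the base axis. Payload 6 kg.
Tool frame: the origin (TCP) lies between the finger pads, 19 mm behind the fingertips; this is the grasp point; z points along the fingers, y is the direction in which the jaws open and shut (so a half turn about z gives the same grasp; the last joint's range is limited). The gripper opens to 85 mm and grips with 20 to 120 N. Pads are 22 mm wide; open, the fingers measure 114 mm over their backs; the gripper's body (76 mm by 85 mm) begins 54 mm behind the grasp point. The pads swing forward as they close: fully open they stand 13 mm farther back than shut.
Start: joints at [-0.871, 0.04, 0.085, 0, -1.615, -0.334], TCP at [0.215, -0.56, 0.25] pointing down, gripper open.
Joint ranges: [-2.56, 2.56], [-1.29, 2.01], [-1.08, 1.49], [-3.29, 1.98], [-2.81, -0.18], [-2.99, 2.99]. Speed limits (rad/s): [2.57, 2.57, 3.01, 3.14, 3.14, 3.14].

### API

Orientations are given as a unit quaternion [w, x, y, z].
In Python, from station import arm gives the robot as it stands.
- The arm moves only by the shell command python3 -m inch 'ROWS'. ROWS is JSON, a list that holds one entry, the list of rows, each a list of 7 numbers: the shift along the world's x, y, z in units of 25 mm (1.0 is 25 mm), then the turn, a rotation vector about the world's x, y, z in units of 5 degrees (1.0 is 5 degrees), then the finger opening in mm, from 0 to 85.4. A call has 1 to 5 rows; each row shifts and turns the commanded pose from where the row before left it; what a row does not reach is not made up. A row lasts 1/10 s, in which the tool goes at most 50 mm and 8.59 degrees, less where a joint would pass 70% of its speed; a pose out of reach is approached as far as the arm can. A call is refused whole if a number of a shift passes 1 or a number of a turn 1, either way. A call with a gripper value outside its range is refused whole. The fingers move at their own pace and stop on an object; the grip force is fixed at half the most. Time passes only in rows, so rows that do not move let the fingers close. It gives the time, the measured TCP pose, the force and the opening at its end, in the units of the state.
- arm.get_obs(): the state, without advancing time (a new reading comes with each control period).
- arm.snapshot(name): name is "scene" or "side" or "wrist"; returns (picture, depth): 384x512x3 uint8, blue, green, red; 384x512 float32, m along the optical axis (not along the pixel's ray), 0 where there is no reading.
- arm.camera_model(name): a dict with "mtx" (3x3 intrinsics, pixels), "origin" and "rotation" of the camera in the world. Camera axes: x right, y down, z forward; pixel columns grow to the right and rows downward; lengths in m; the calibration is good to about 2 mm. The wrist camera is an equidistant fisheye: a pixel r from the principal point sees the ray r / f radians off the axis. A picture is of the moment at which its call begins: read the wrist's pose just before it. camera_model takes no time and is no camera call; for the wrist camera it gives the pose at the moment of the call.
- arm.sign_off(): hands the job in, once; it reports no verdict.
The state is a dict: "time": time; "q": joint angles; "dq": joint speeds; "tau": joint torques, N m; "eef_pos": TCP position; "tcp_rot": TCP orientation; "wrist_force": force on the tool from outside, world axes, zero at the start; "torque": the same for the moment, N m; "finger_gap": finger opening in m.
Only numpy, scipy, OpenCV 4.12 (cv2) and the standard library are available. Lean on these libraries where they do the work, as an engineer would, in place of code of your own. Each camera call takes 0.05 s, during which the arm holds its last target.

### The job

Lift the flat locking fork straight up off the bolt in the steel bracket and slide it edgewise, legs down, fully home into the slot of the aluminium block, and let go of it. The sprung bolt will turn a little once the fork is off; reach down into the gap behind the bracket's front plate, grip the hidden hex head between the fingers, turn it back until the pointer at the front stands upright, and hold it there against its spring so the backing nut could be tightened. The program finishes while still gripping the head, and the loose spanner, washer and spare bolt are to be left alone.

Things in the scene. Friction and masses are not known exactly. Their poses are not given: they have to be found in the camera images.
- bracket: Fixed dark steel U-bracket. Origin: centre of underside, z up, x from front to rear plate (away from the robot, yaw within 0.3 rad). Base 104 x 110 x 10 mm. Two upright plates, 8 mm thick, 100 mm wide in y, tops at z = 87 mm: front x -28 to -20, rear x +20 to +28 mm; the 40 mm gap is open above and at both y ends. In it a low frame, 28 mm high (x -15 to +3, y +-35), locates the fork's legs.
- head_center (a point): Centre of the hex head, in the bracket's frame at x = -6, y = 0, z = 65 mm; axes as the bracket's. The bolt axis passes here along the bracket's x. In front of the front plate sit the backing nut (24 mm across flats) and thread, out to x = -58 mm, and a flat pointer at x -34 to -30 mm, reaching 43 mm out from the axis.
- bolt_head (a point): Hex head in the gap, 24 mm across flats, 27.7 mm across corners, 18 mm long (bracket x -15 to +3 mm). Origin: its centre, on the axis; it turns with the bolt about x. At bolt = 0 two flats stand vertical, facing +y and -y. Turned by angle a, these flats are gripped squarely by a downward tool tilted by a about the bracket's +x.
- bolt (a joint): Turn of the bolt (head, nut, pointer together) about the bracket's +x, rad, -0.6 to 0.6. 0: pointer straight up, two flats vertical. Positive: pointer leans to the bracket's -y. A spring (0.15 N m/rad, rest at +0.30) turns it: held by the fork it stands at about 0.14, without it at about 0.28, and it returns there when let go.
- fork: Loose flat steel fork, 0.15 kg, 8 mm thick (x), upright; origin: centre of underside between its feet. Two legs, 54 mm over both (y), 25.5 mm apart, up to z = 70; cross-piece up to 86; above it the grip tab, 10 mm thick (x), 24 wide (y), to z = 131 mm. At first it stands on the bracket's base (bracket x = -6, z = 10 mm) astride the head; lift 85 mm to be clear. Half a turn makes no difference.
- rack: Fixed aluminium holder block 60 (x) x 110 (y) x 45 mm high; origin: centre of its underside, z up, yaw within 0.3 rad. In its top, centred, one slot for the fork 11 mm (x) x 57 mm (y), 30 mm deep with a 2 mm chamfer; two small round holes are not used.
- rack_floor (a point): Centre of the slot's floor, 15 mm above the bench, axes as the rack's. The fork's origin is here when fully home.
- spanner: Loose bystander: combination spanner 171 mm long lying flat near the bench's front edge.
- washer: Loose bystander: ring washer, 58 mm across, 8 mm high, lying flat behind the work.
- spare_bolt: Loose bystander: hex bolt 65 mm long lying on the bench behind the work.
Not all that is in view belongs to the job. Of the things that look like the rack, take the one that is farthest from the robot's base at the start.

How it is judged:
By the outcome, as a careful person would: the job done as asked, in the order asked, and still so for the second after the job is handed in, while the arm keeps its last pose, push and grip.
It also fails if it takes over 56 s, if anything falls off the work surface, if the arm or the gripper's body presses on something with over 40 N, if the wrist force passes 120 N, or if a joint passes its speed limit or range.

## Working session

There is one attempt and no reset: what is moved stays moved. The work goes in short steps, Python scripts to look and compute and a shell command to move; the robot and the scene stay as the last step left them, time stands still between calls to the robot, and variables do not carry over. Pictures are saved under pics/ and viewed, and the job is handed in when it is done.

```bash
ls; mkdir -p pics
python3 - <<'E'
from station import arm
import cv2
o=arm.get_obs();print(o)
for n in("scene","side","wrist"):
    m=arm.camera_model(n);print(n,m)
    p,d=arm.snapshot(n);cv2.imwrite(f"pics/{n}0.png",p)
    import numpy as np;np.save(f"pics/{n}0.npy",d)
E
```

```text
pics
{'time': 0.0, 'q': array([-8.71301813e-01,  4.08173956e-02,  8.37552371e-02, -4.90825638e-04,
       -1.61547068e+00, -3.33672893e-01]), 'dq': array([-0.00067351,  0.00031441, -0.00059214, -0.00086703,  0.00011465,
        0.00092142]), 'tau': array([ 3.06507372e-04, -3.68211579e+01,  3.47419667e+01,  6.93263143e+00,
       -5.39525427e-03,  2.11277745e-05]), 'eef_pos': array([ 0.21459096, -0.55998729,  0.24893974]), 'tcp_rot': array([-2.15657628e-04, -1.81903088e-01,  9.83316049e-01,  8.76054319e-04]), 'wrist_force': array([-0.31093769, -0.83115607,  0.07621437]), 'torque': array([ 0.02843448,  0.10064988, -0.05188949]), 'finger_gap': 0.08505507468447569}
scene {'mtx': array([[438.3465642 ,   0.        , 252.60568059],
       [  0.        , 438.3465642 , 193.29961676],
       [  0.        ,   0.        ,   1.        ]]), 'origin': array([0.24197623, 0.32027334, 0.71291886]), 'rotation': array([ 0.09899814, -0.28125038,  0.89052422, -0.34360472])}
side {'mtx': array([[351.88144774,   0.        , 251.75404705],
       [  0.        , 351.88144774, 194.57048004],
       [  0.        ,   0.        ,   1.        ]]), 'origin': array([0.23302563, 0.44200172, 0.5272195 ]), 'rotation': array([ 0.12038535, -0.20999481,  0.85422706, -0.46011486])}
wrist {'mtx': array([[297.31863964,   0.        , 256.04643944],
       [  0.        , 297.31863964, 190.58095315],
       [  0.        ,   0.        ,   1.        ]]), 'origin': array([ 0.14340565, -0.58846903,  0.37314265]), 'rotation': array([0.08488335, 0.56047899, 0.81434572, 0.12449565])}
```

View pics/scene0.png

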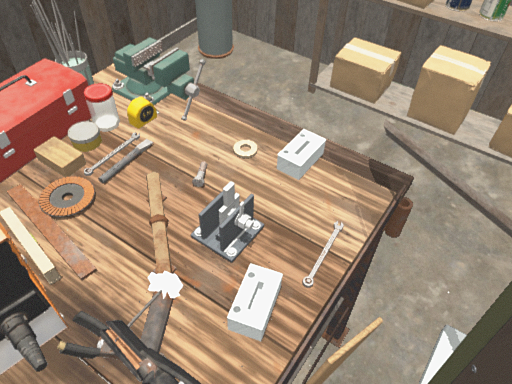

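View pics/side0.png

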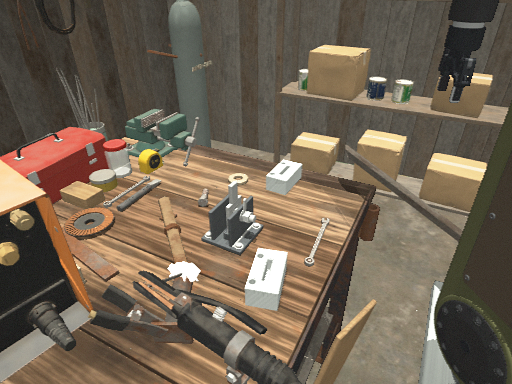

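View pics/wrist0.png

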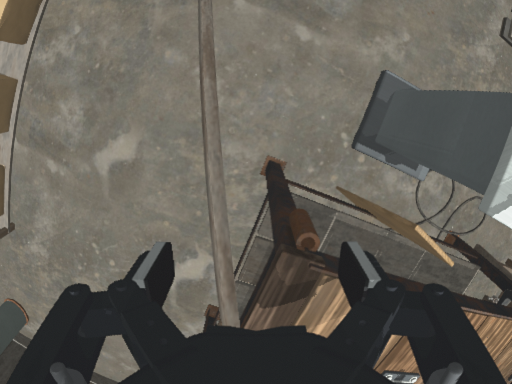

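The scene shows the bracket with fork near (228,225), rack-like blocks at (300,153) and (255,300), washer (245,148), spare bolt (200,175) and spanner (323,255). The wrist camera sees only the floor and bench edge. Next I'll compute positions.

```bash
cat > h.py <<'E'
import numpy as np,cv2
from scipy.spatial.transform import Rotation as R
from station import arm
def Q(q): return R.from_quat([q[1],q[2],q[3],q[0]])
def cloud(d,m):
    K=m['mtx'];v,u=np.mgrid[:d.shape[0],:d.shape[1]]
    P=np.stack([(u-K[0,2])/K[0,0]*d,(v-K[1,2])/K[1,1]*d,d],-1)
    return Q(m['rotation']).apply(P.reshape(-1,3)).reshape(P.shape)+m['origin']
def proj(X,m):
    c=Q(m['rotation']).inv().apply(np.atleast_2d(X)-m['origin']);K=m['mtx']
    return c[:,:2]/c[:,2:]*[K[0,0],K[1,1]]+[K[0,2],K[1,2]]
def rays(px,m):
    K=m['mtx'];px=np.atleast_2d(px).astype(float)
    r=np.c_[(px[:,0]-K[0,2])/K[0,0],(px[:,1]-K[1,2])/K[1,1],np.ones(len(px))]
    return Q(m['rotation']).apply(r)
def onplane(px,m,z):
    r=rays(px,m);o=m['origin'];return o+r*((z-o[2])/r[:,2])[:,None]
E
python3 - <<'E'
from h import *
for n,c in(("scene",[(300,153),(255,300)]),("side",[(285,176),(267,278)])):
    p=cv2.imread(f"pics/{n}0.png");d=np.load(f"pics/{n}0.npy");m=arm.camera_model(n);P=cloud(d,m)
    hsv=cv2.cvtColor(p,cv2.COLOR_BGR2HSV)
    for (u,v) in c:
        # top face by height
        M=((abs(P[...,2]-.045)<.006)&(hsv[...,1]<60)).astype(np.uint8)
        W=np.zeros_like(M);W[v-60:v+60,u-50:u+50]=1;M&=W
        k,l,s,_=cv2.connectedComponentsWithStats(M)
        i=1+np.argmax(s[1:,4]);ys,xs=np.where(l==i)
        X=onplane(np.c_[xs,ys],m,.045)[:,:2]
        r=cv2.minAreaRect(X.astype(np.float32)*1000);print(n,s[i],r,np.median(P[l==i],0))
    u,v=(228,225) if n=="scene" else (232,225)
    cv2.imwrite(f"pics/{n}c.png",cv2.resize(p[v-65:v+45,u-55:u+55],None,fx=5,fy=5,interpolation=cv2.INTER_CUBIC))
E
```

```text
scene [278 130  48  39 892] ((562.30810546875, -357.1175842285156), (117.63776397705078, 63.02171325683594), 89.12136840820312) [ 0.56139759 -0.35553617  0.04513176]
scene [ 227  264   55   69 1930] ((437.5055236816406, 10.25079345703125), (60.96642303466797, 114.22813415527344), 14.89615249633789) [0.43506576 0.01395184 0.04549408]
side [266 159  36  24 454] ((562.7295532226562, -356.104248046875), (121.14868927001953, 64.72209167480469), 88.85311126708984) [ 0.56162028 -0.35430256  0.04481183]
side [ 245  248   42   48 1298] ((437.79473876953125, 10.514347076416016), (60.602813720703125, 116.17100524902344), 14.571110725402832) [0.43581877 0.01627336 0.04489946]
```

```bash
python3 -c "
import cv2,numpy as np
a=cv2.imread('pics/scenec.png');b=cv2.imread('pics/sidec.png')
cv2.imwrite('pics/cc.png',cv2.resize(np.hstack([a,b]),(800,400)))"
```

```text
(no output)
```

View pics/cc.png

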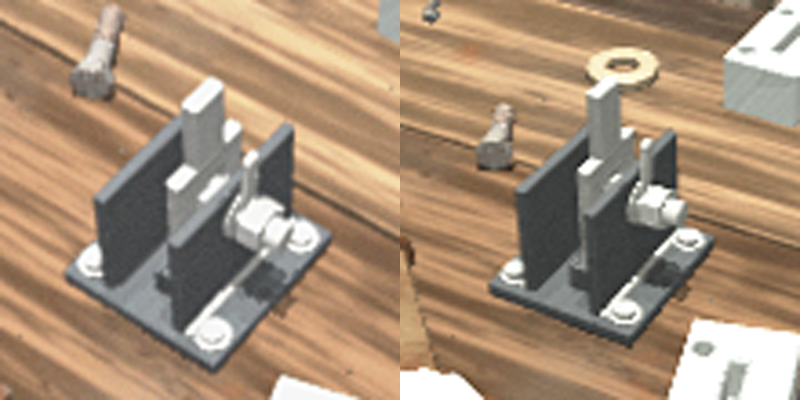

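The zoom shows the fork astride the head between the dark plates, with the pointer and nut on the front side (towards the robot). The target is the rack near (0.562,-0.357), 0.67 m out; the other block is only 0.44 m out.

Run:
```python
from h import *
for n,(u,v) in(("scene",(228,225)),("side",(232,225))):
    p=cv2.imread(f"pics/{n}0.png");d=np.load(f"pics/{n}0.npy");m=arm.camera_model(n);P=cloud(d,m)
    hsv=cv2.cvtColor(p,cv2.COLOR_BGR2HSV)
    W=np.zeros(d.shape,bool);W[v-65:v+45,u-55:u+55]=1
    z=P[...,2]
    def rect(M,h,name):
        M=(M&W).astype(np.uint8);k,l,s,_=cv2.connectedComponentsWithStats(M)
        i=1+np.argmax(s[1:,4]);ys,xs=np.where(l==i)
        X=onplane(np.c_[xs,ys],m,h)[:,:2]*1000
        print(n,name,s[i],cv2.minAreaRect(X.astype(np.float32)),np.median(P[l==i],0))
    rect((z>.004)&(z<.016),.010,"base")
    rect((z>.1265+.008)&(z<.16),.141,"tabtop")
    # all points by footprint
    X=P[W&(z>.02)&(z<.15)]
    print(cv2.minAreaRect((X[:,:2]*1000).astype(np.float32)),len(X))
    X=P[W&(z>.005)&(z<.15)]
    print(cv2.minAreaRect((X[:,:2]*1000).astype(np.float32)),len(X))
    T=P[W&(z>.11)&(z<.15)];print("tab",np.median(T,0),cv2.minAreaRect((T[:,:2]*1000).astype(np.float32)))
    T=P[W&(abs(z-.085)<.004)];print("85mm",len(T));
```

```text
scene base [191 218  73  44 972] ((575.6643676757812, -94.54793548583984), (112.64680480957031, 104.99077606201172), 89.1108627319336) [ 0.54627834 -0.06736694  0.01071985]
scene tabtop [223 182  12  12  84] ((569.6432495117188, -93.9867935180664), (27.586393356323242, 14.937161445617676), 83.4265365600586) [ 0.56943985 -0.09502214  0.14050127]
((599.2453002929688, -134.9327850341797), (186.44081115722656, 304.57257080078125), 26.618896484375) 2218
((602.8419189453125, -133.52403259277344), (195.5081787109375, 304.6510314941406), 26.35390853881836) 3506
tab [ 0.5676085  -0.0922299   0.13185294] ((570.8924560546875, -96.12596130371094), (26.07794952392578, 11.703201293945312), 89.46615600585938)
85mm 414
side base [201 222  62  32 704] ((576.6279907226562, -93.71505737304688), (113.76326751708984, 106.1109390258789), 89.22288513183594) [ 0.54920431 -0.06475207  0.01023214]
side tabtop [228 181   9   8  48] ((569.517333984375, -91.85237884521484), (13.430465698242188, 30.835880279541016), 1.8823742866516113) [ 0.57059478 -0.09374814  0.14004279]
((603.5241088867188, -151.65972900390625), (291.5714111328125, 442.4991149902344), 28.862289428710938) 3075
((642.6442260742188, -159.31008911132812), (319.71844482421875, 500.6943359375), 23.972932815551758) 4251
tab [ 0.56849797 -0.0915995   0.12824925] ((571.9751586914062, -96.62361145019531), (11.502859115600586, 24.403228759765625), 2.167050838470459)
85mm 290
```

Bracket ≈ (0.576,-0.0945), yaw ≈ -0.015. I'll move above it with the jaws turned along x, ready for the tab.

```bash
python3 -m inch '[[[0.71,0.93,0.2,0,0,0.69,60],[0.71,0.93,0.2,0,0,0.69,60],[0.71,0.93,0.2,0,0,0.69,60],[0.71,0.93,0.2,0,0,0.69,60],[0.71,0.93,0.2,0,0,0.69,60]]]'
python3 -m inch '[[[0.71,0.93,0.2,0,0,0.69,60],[0.71,0.93,0.2,0,0,0.69,60],[0.71,0.93,0.2,0,0,0.69,60],[0.71,0.93,0.2,0,0,0.69,60],[0.71,0.93,0.2,0,0,0.69,60]]]'
```

```text
time: 0.65
eef_pos: [0.3039, -0.443, 0.2749]
tcp_rot: [-0.0, -0.328, 0.945, 0.0]
wrist_force: [0.8, 0.1, 1.0]
finger_gap: 0.0601
time: 1.15
eef_pos: [0.3926, -0.3266, 0.3]
tcp_rot: [-0.0, -0.466, 0.885, 0.0]
wrist_force: [0.0, 0.2, -0.8]
finger_gap: 0.0598
```

```bash
python3 -m inch '[[[0.71,0.93,0,0,0,0.69,60],[0.71,0.93,0,0,0,0.69,60],[0.71,0.93,0,0,0,0.69,60],[0.71,0.93,0,0,0,0.69,60]]]'
cat >> h.py <<'E'
def wrays(px,m):
    K=m['mtx'];a=(np.atleast_2d(px).astype(float)-[K[0,2],K[1,2]])/K[0,0];t=np.linalg.norm(a,axis=1)+1e-12
    r=np.c_[a/t[:,None]*np.sin(t)[:,None],np.cos(t)];return Q(m['rotation']).apply(r)
def wplane(px,m,z):
    r=wrays(px,m);o=m['origin'];return o+r*((z-o[2])/r[:,2])[:,None]
def wcloud(d,m):
    v,u=np.mgrid[:d.shape[0],:d.shape[1]];px=np.c_[u.ravel(),v.ravel()]
    K=m['mtx'];a=(px-[K[0,2],K[1,2]])/K[0,0];t=np.linalg.norm(a,axis=1)+1e-12
    c=np.c_[a/t[:,None]*np.sin(t)[:,None],np.cos(t)];c=c/c[:,2:]*d.ravel()[:,None]
    return (Q(m['rotation']).apply(c)+m['origin']).reshape(d.shape+(3,))
def shot(n,tag):
    m=arm.camera_model(n);p,d=arm.snapshot(n);cv2.imwrite(f"pics/{n}{tag}.png",p)
    np.save(f"pics/{n}{tag}.npy",d);np.save(f"pics/{n}{tag}_m.npy",m,allow_pickle=True);return p,d,m
def load(n,tag):
    return cv2.imread(f"pics/{n}{tag}.png"),np.load(f"pics/{n}{tag}.npy"),np.load(f"pics/{n}{tag}_m.npy",allow_pickle=True).item()
E
python3 -c "
from h import *
p,d,m=shot('wrist','1');print(m)"
```

```text
time: 1.55
eef_pos: [0.4636, -0.2337, 0.2998]
tcp_rot: [-0.0, -0.569, 0.822, 0.0]
wrist_force: [0.3, -0.3, 0.0]
finger_gap: 0.0599
{'mtx': array([[297.31863964,   0.        , 256.04643944],
       [  0.        , 297.31863964, 190.58095315],
       [  0.        ,   0.        ,   1.        ]]), 'origin': array([ 0.43680053, -0.30601322,  0.42381982]), 'rotation': array([0.0267754 , 0.17691659, 0.9726157 , 0.14833169])}
```

View pics/wrist1.png

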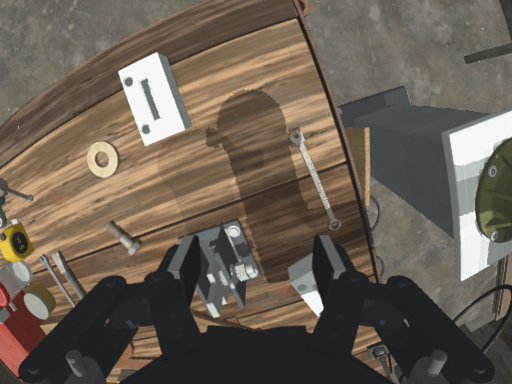

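The wrist view shows the far rack at (153,95) with its slot at (150,99), and the bracket with fork at (222,268).

```bash
cat > rackm.py <<'E'
from h import *
import sys
def rackm(tag,z=.045):
    p,d,m=load('wrist',tag);P=wcloud(d,m)
    near=np.linalg.norm(P[...,:2]-[.562,-.357],axis=2)<.085
    M=(near&(abs(P[...,2]-z)<.005)).astype(np.uint8)
    k,l,s,_=cv2.connectedComponentsWithStats(M);i=1+np.argmax(s[1:,4]);M=(l==i).astype(np.uint8)
    ys,xs=np.where(M);X=(wplane(np.c_[xs,ys],m,z)[:,:2]*1000).astype(np.float32)
    print("top",len(xs),cv2.minAreaRect(X),np.median(P[l==i][:,2]))
    # rectified slot image 0.5mm/px
    c=np.array([.562,-.357]);n=300
    gx,gy=np.meshgrid(np.arange(n),np.arange(n))
    W=np.c_[c[0]+(gy.ravel()-150)*-.0005,c[1]+(gx.ravel()-150)*-.0005,np.full(n*n,z)]
    cc=Q(m['rotation']).inv().apply(W-m['origin']);K=m['mtx']
    t=np.arctan2(np.hypot(cc[:,0],cc[:,1]),cc[:,2]);h=np.hypot(cc[:,0],cc[:,1])
    uv=cc[:,:2]/h[:,None]*t[:,None]*K[0,0]+[K[0,2],K[1,2]]
    im=cv2.remap(p,uv[:,0].reshape(n,n).astype(np.float32),uv[:,1].reshape(n,n).astype(np.float32),cv2.INTER_CUBIC)
    cv2.imwrite(f"pics/rack{tag}.png",cv2.resize(im,None,fx=2,fy=2))
    g=cv2.cvtColor(im,cv2.COLOR_BGR2GRAY)
    D=(g<150).astype(np.uint8);D[:80]=0;D[220:]=0
    k,l,s,ce=cv2.connectedComponentsWithStats(D)
    for i in range(1,k):
        if s[i,4]>60:
            ys,xs=np.where(l==i);w=np.c_[c[0]-(ys-150)*.0005,c[1]-(xs-150)*.0005]*1000
            print(s[i],cv2.minAreaRect(w.astype(np.float32)))
if __name__=="__main__": rackm(sys.argv[1])
E
python3 rackm.py 1
python3 - <<'E'
from h import *
p,d,m=load('wrist','1');P=wcloud(d,m)
near=np.linalg.norm(P[...,:2]-[.576,-.0945],axis=2)<.085
for lo,hi,h in((.005,.016,.01),(.081,.092,.087),(.132,.15,.141)):
    M=near&(P[...,2]>lo)&(P[...,2]<hi);ys,xs=np.where(M)
    X=(wplane(np.c_[xs,ys],m,h)[:,:2]*1000).astype(np.float32)
    print(h,len(X),cv2.minAreaRect(X) if len(X)>3 else '')
E
```

```text
top 3115 ((563.4293212890625, -361.40545654296875), (110.38382720947266, 62.236385345458984), 88.18465423583984) 0.045088128490955726
[    0    80   300   140 13431] ((562.2499389648438, -356.75), (149.49996948242188, 69.49998474121094), 90.0)
[ 79  92  24  22 392] ((586.033203125, -327.408935546875), (11.518333435058594, 10.14981746673584), 81.25383758544922)
[219  96  23  23 417] ((583.5, -397.0), (11.0, 11.0), 90.0)
[ 104  136  111   23 1746] ((563.8033447265625, -361.5240783691406), (55.36074447631836, 9.512751579284668), 87.51044464111328)
0.01 1269 ((576.6886596679688, -99.43689727783203), (111.35195922851562, 104.67024230957031), 89.13428497314453)
0.087 617 ((573.8515625, -100.00303649902344), (100.51791381835938, 62.33402633666992), 89.19649505615234)
0.141 165 ((569.2999877929688, -101.22959899902344), (28.816553115844727, 12.496539115905762), 88.98971557617188)
```

View pics/rack1.png

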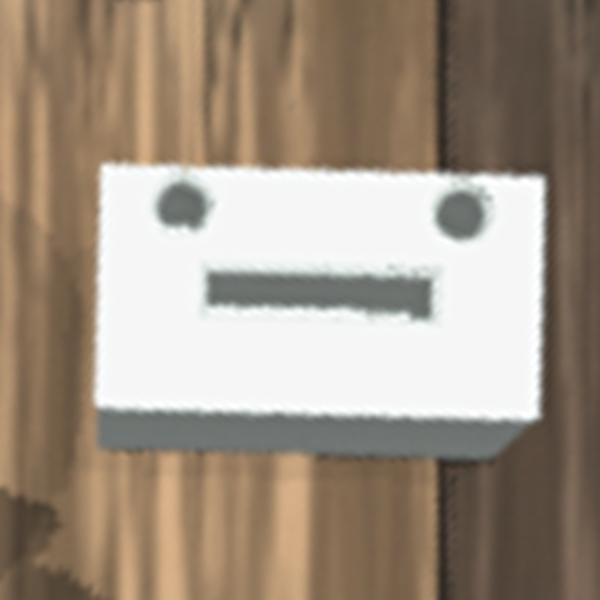

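Both views put the rack about (-13,-262) mm from the bracket. In absolute terms they disagree by 5 mm in y, so I'll hover over the fork and check there.

```bash
python3 -m inch '[[[0.71,0.91,-0.3,0,0,0.66,60],[0.71,0.91,-0.7,0,0,0.66,60],[0.71,0.91,-0.7,0,0,0.66,60],[0.71,0.91,-0.7,0,0,0.66,60],[0.71,0.91,-0.7,0,0,0.66,60]]]'
python3 -m inch '[[[0.71,0.91,-0.7,0,0,0.66,60],[0,0,0,0,0,0,60]]]'
python3 - <<'E'
from h import *
for n in('wrist','scene'):
    p,d,m=shot(n,'2')
p=cv2.imread('pics/scene2.png');q=cv2.imread('pics/side2.png')
cv2.imwrite('pics/s2c.png',cv2.resize(p[90:270,150:330],(600,600),interpolation=cv2.INTER_CUBIC))
E
```

```text
time: 2.1
eef_pos: [0.5523, -0.12, 0.2215]
tcp_rot: [-0.0, -0.681, 0.732, 0.0]
wrist_force: [0.1, -1.1, 0.2]
finger_gap: 0.0599
time: 2.3
eef_pos: [0.5696, -0.0957, 0.2005]
tcp_rot: [-0.002, -0.703, 0.712, 0.003]
wrist_force: [-0.4, -0.2, -1.0]
finger_gap: 0.0601[ WARN:0@2.923] global loadsave.cpp:275 findDecoder imread_('pics/side2.png'): can't open/read file: check file path/integrity
```

View pics/wrist2.png

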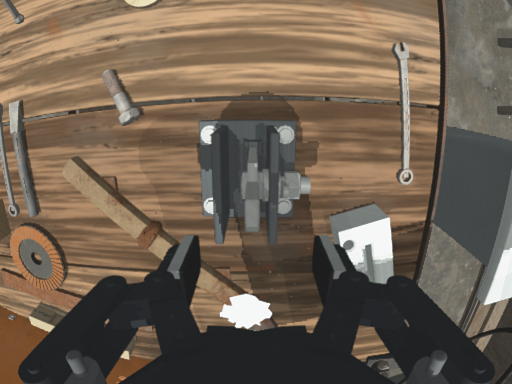

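View pics/s2c.png

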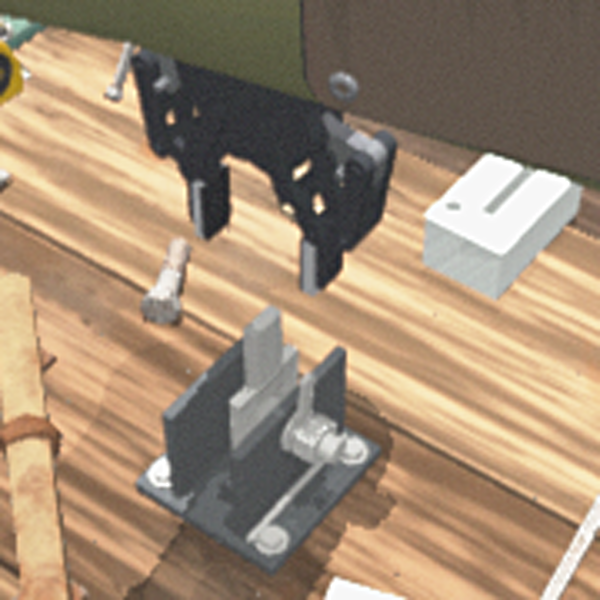

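The wrist view shows the fork tab at (252,190), midway between the fingers (inner edges u≈199 and 315). The scene crop shows the gripper above the bracket. I'll measure the tab from this view.

Run:
```python
from h import *
p,d,m=load('wrist','2');P=wcloud(d,m)
near=np.linalg.norm(P[...,:2]-[.573,-.097],axis=2)<.085
for lo,hi,h in((.005,.016,.01),(.081,.092,.087),(.132,.15,.141)):
    M=near&(P[...,2]>lo)&(P[...,2]<hi);M[230:]=0;ys,xs=np.where(M)
    X=(wplane(np.c_[xs,ys],m,h)[:,:2]*1000).astype(np.float32)
    print(h,len(X),xs.min(),xs.max(),ys.min(),ys.max(),cv2.minAreaRect(X),np.median(P[M],0))
print(m['origin'],Q(m['rotation']).as_matrix()[:,2])
# fingers in scene cam: project expected fingertip points
o=arm.get_obs();print(o['eef_pos'])
ms=arm.camera_model('scene');Rt=Q(o['tcp_rot'])
ps=cv2.imread('pics/scene2.png')
for dy in(-.03,.03):
  for dz in (0,.019):
    print(dy,dz,(proj(Rt.apply([0,dy,dz])+o['eef_pos'],ms)-[150,90])*600/180)
```

```text
0.01 4258 199 296 119 216 ((577.9387817382812, -98.73233032226562), (109.56936645507812, 103.97052001953125), 89.02533721923828) [ 0.58663293 -0.11460899  0.01019241]
0.087 1955 210 285 132 229 ((575.0988159179688, -105.75575256347656), (84.81745910644531, 61.2642707824707), 89.27446746826172) [ 0.59732369 -0.10863263  0.08685431]
0.141 507 245 259 195 229 ((571.7574462890625, -100.5018310546875), (24.28491973876953, 9.49242115020752), 89.15692138671875) [ 0.57169172 -0.10049165  0.140816  ]
[ 0.56932442 -0.17304005  0.32449818] [-0.00251944  0.29868343 -0.95434892]
[ 0.56948394 -0.09800953  0.20417943]
-0.03 0 [[215.67868088 209.40102418]]
-0.03 0.019 [[217.48449077 236.39176509]]
0.03 0 [[310.55128853 258.78239015]]
0.03 0.019 [[310.58902535 285.6605282 ]]
```

```bash
python3 -m inch '[[[0.06,0,-0.5,0,0,0,40],[0,0,-0.7,0,0,0,40],[0,0,-0.7,0,0,0,40],[0,0,-0.6,0,0,0,36],[0,0,-0.4,0,0,0,36]]]'
python3 -m inch '[[[0,0,0,0,0,0,36],[0,0,0,0,0,0,36]]]'
python3 - <<'E'
from h import *
p,d,m=shot('wrist','3');p,d,m=shot('scene','3')
cv2.imwrite('pics/s3c.png',cv2.resize(p[120:260,160:300],(560,560),interpolation=cv2.INTER_CUBIC))
print(arm.get_obs()['eef_pos'])
E
```

```text
time: 2.9
eef_pos: [0.5705, -0.0988, 0.1311]
tcp_rot: [-0.0, -0.701, 0.713, 0.0]
wrist_force: [-0.2, 0.1, -0.1]
finger_gap: 0.0358
time: 3.1
eef_pos: [0.5713, -0.0986, 0.1331]
tcp_rot: [0.0, -0.701, 0.713, -0.0]
wrist_force: [0.2, 0.1, 0.7]
finger_gap: 0.0357
[ 0.57166839 -0.09838135  0.13363955]
```

View pics/wrist3.png

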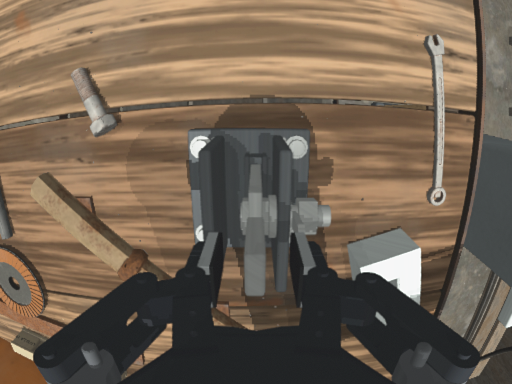

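View pics/s3c.png

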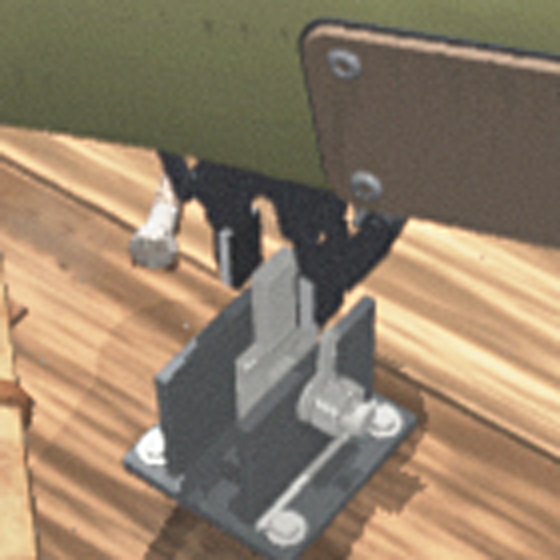

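Run:
```python
from h import *
p,d,m=load('wrist','3');P=wcloud(d,m)
M=(P[...,2]>.136)&(P[...,2]<.146)&(abs(P[...,0]-.571)<.009);M[:,:235]=0;M[:,280:]=0
ys,xs=np.where(M);X=(wplane(np.c_[xs,ys],m,.141)[:,:2]*1000).astype(np.float32)
print("tabtop",len(X),xs.min(),xs.max(),ys.min(),ys.max(),cv2.minAreaRect(X))
# where TCP-frame points appear
o=arm.get_obs();Rt=Q(o['tcp_rot'])
def wproj(X):
    c=Q(m['rotation']).inv().apply(np.atleast_2d(X)-m['origin']);h=np.hypot(c[:,0],c[:,1]);t=np.arctan2(h,c[:,2])
    return c[:,:2]/h[:,None]*t[:,None]*m['mtx'][0,0]+m['mtx'][0,2:][:0].sum()+[m['mtx'][0,2],m['mtx'][1,2]]
for x in(-.011,.011):
  for y in(-.018,.018):
    for z in(0,.019): print((x,y,z),wproj(Rt.apply([x,y,z])+o['eef_pos'])[0].round(1))
print('tcp at .141',wproj([o['eef_pos'][0],o['eef_pos'][1],.141]))
cv2.imwrite('pics/w3c.png',cv2.resize(p[190:320,170:350],(720,520),interpolation=cv2.INTER_CUBIC))
ms=arm.camera_model('scene');print((proj(o['eef_pos']+[[0,0,0],[0,0.012,.008],[0,-.012,.008]],ms)-[160,120])*4)
```

```text
tabtop 937 244 265 249 295 ((572.0906982421875, -99.65016174316406), (25.771299362182617, 9.50893783569336), 88.43524169921875)
(-0.011, -0.018, 0) [219.6 284.9]
(-0.011, -0.018, 0.019) [223.2 265.5]
(-0.011, 0.018, 0) [291.  284.9]
(-0.011, 0.018, 0.019) [287.5 265.4]
(0.011, -0.018, 0) [217.  247.1]
(0.011, -0.018, 0.019) [221.3 230.2]
(0.011, 0.018, 0) [293.4 247. ]
(0.011, 0.018, 0.019) [289.3 230.1]
tcp at .141 [[255.20748863 275.43559349]]
[[275.15617639 271.95377635]
 [258.42637441 275.97566284]
 [290.76458614 243.86651728]]
```

View pics/w3c.png

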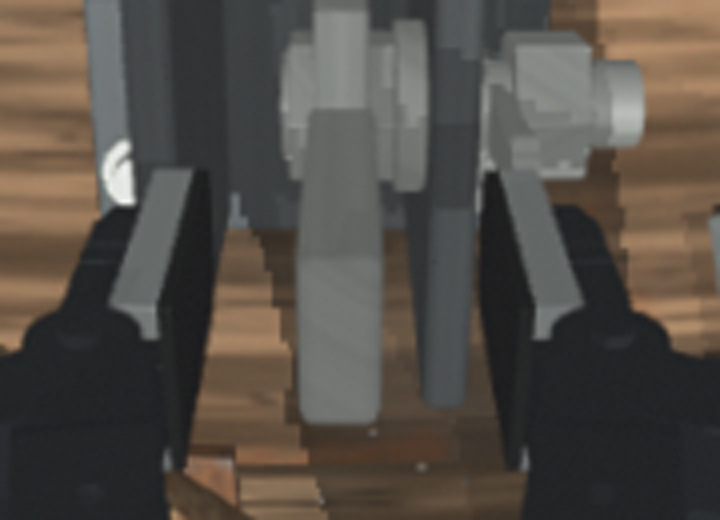

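The tab sits centred between the pads in the wrist crop (tab top (340,340), within about 1 mm of the TCP). Closing, then lifting.

```bash
python3 -m inch '[[[0,0,0,0,0,0,5],[0,0,0,0,0,0,5],[0,0,0,0,0,0,5],[0,0,0,0,0,0,5],[0,0,0,0,0,0,5]]]'
python3 -m inch '[[[0,0,0.1,0,0,0,5],[0,0,0.3,0,0,0,5]]]'
```

```text
time: 3.7
eef_pos: [0.5716, -0.0983, 0.1333]
tcp_rot: [0.0, -0.701, 0.713, -0.001]
wrist_force: [0.5, 0.1, 4.0]
finger_gap: 0.0087
time: 3.9
eef_pos: [0.5706, -0.0981, 0.1404]
tcp_rot: [-0.001, -0.701, 0.713, 0.001]
wrist_force: [3.5, -0.6, -5.9]
finger_gap: 0.0091
```

```bash
python3 -m inch '[[[0,0,0.5,0,0,0,5],[0,0,0.6,0,0,0,5],[0,0,0.6,0,0,0,5],[0,0,0.6,0,0,0,5],[0,0,0.6,0,0,0,5]]]'
python3 -m inch '[[[0,0,0.6,0,0,0,5],[0,0,0.2,0,0,0,5],[0,0,0,0,0,0,5]]]'
python3 - <<'E'
from h import *
p,d,m=shot('wrist','4');p,d,m=shot('scene','4');print(arm.get_obs()['eef_pos'],arm.get_obs()['wrist_force'])
cv2.imwrite('pics/s4c.png',cv2.resize(p[90:270,150:330],(600,600),interpolation=cv2.INTER_CUBIC))
E
```

```text
time: 4.4
eef_pos: [0.5713, -0.0984, 0.2173]
tcp_rot: [0.0, -0.701, 0.713, -0.001]
wrist_force: [0.3, -0.3, -2.1]
finger_gap: 0.0089
time: 4.7
eef_pos: [0.5715, -0.0982, 0.2362]
tcp_rot: [0.001, -0.701, 0.713, -0.001]
wrist_force: [0.1, -0.0, -2.0]
finger_gap: 0.0089
[ 0.570922   -0.09813509  0.23421099] [ 0.06162596  0.27698661 -1.86850818]
```

View pics/wrist4.png

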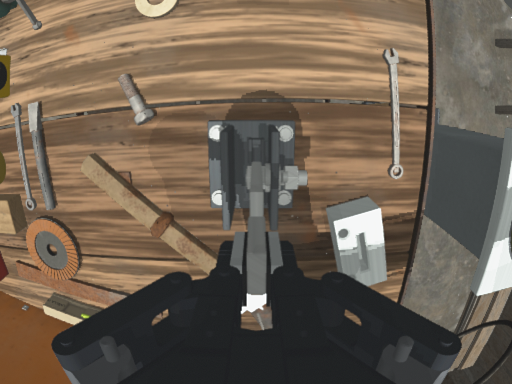

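View pics/s4c.png

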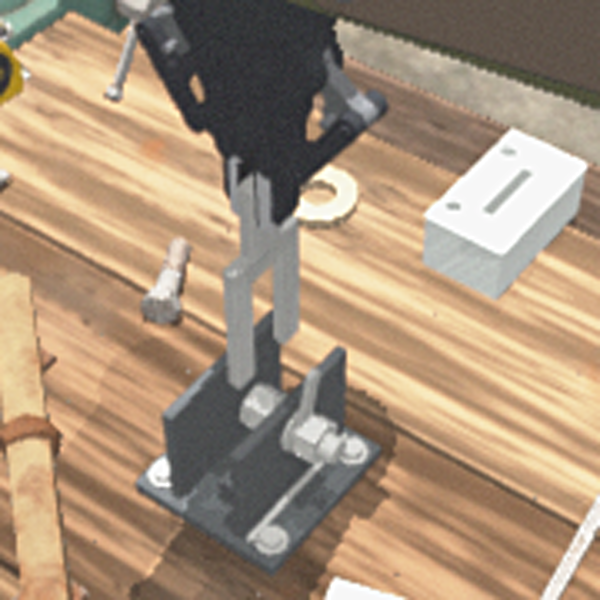

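The fork is clear and held vertically, and the bracket and bolt head show below it. Carrying it to the rack.

```bash
python3 -m inch '[[[0,-0.2,0.5,0,0,0,5],[0,-0.5,0.3,0,0,-0.02,5],[0,-0.9,0,0,0,-0.02,5],[0,-0.9,0,0,0,-0.02,5],[0,-0.9,0,0,0,-0.02,5]]]'
python3 -m inch '[[[-0.04,-0.9,0,0,0,-0.02,5],[-0.04,-0.9,0,0,0,-0.02,5],[-0.04,-0.9,0,0,0,-0.02,5],[-0.04,-0.9,0,0,0,-0.02,5],[-0.04,-0.9,0,0,0,-0.02,5]]]'
python3 -m inch '[[[-0.04,-0.9,0,0,0,-0.04,5],[-0.04,-0.9,0,0,0,-0.04,5],[0,-0.5,-0.3,0,0,0,5],[0,-0.24,-0.5,0,0,0,5],[0,0,0,0,0,0,5]]]'
python3 - <<'E'
from h import *
arm.get_obs();p,d,m=shot('wrist','5');p,d,m=shot('scene','5');print(arm.get_obs()['eef_pos'],arm.get_obs()['tcp_rot'])
cv2.imwrite('pics/s5c.png',cv2.resize(p[50:230,220:400],(600,600),interpolation=cv2.INTER_CUBIC))
E
python3 rackm.py 5
```

```text
time: 5.3
eef_pos: [0.5711, -0.1851, 0.2558]
tcp_rot: [0.0, -0.699, 0.715, -0.0]
wrist_force: [0.3, 0.8, -0.7]
finger_gap: 0.009
time: 5.8
eef_pos: [0.5657, -0.2979, 0.2556]
tcp_rot: [-0.0, -0.695, 0.719, -0.0]
wrist_force: [0.9, 0.1, -1.5]
finger_gap: 0.0088
time: 6.3
eef_pos: [0.5633, -0.3593, 0.2313]
tcp_rot: [-0.001, -0.693, 0.721, 0.002]
wrist_force: [0.5, 0.3, -2.3]
finger_gap: 0.009
[ 0.56394412 -0.35873504  0.23402251] [-4.13592781e-04 -6.93296104e-01  7.20652274e-01  8.00358863e-04]
top 4293 ((564.255126953125, -361.8562316894531), (110.06902313232422, 59.59537887573242), 88.61636352539062) 0.04509575549803102
[    0    80   300   140 19764] ((562.25, -356.75), (149.5, 69.5), 90.0)
[ 78  89  27  27 507] ((586.2772216796875, -326.9519958496094), (11.588981628417969, 13.837189674377441), 74.47589111328125)
[217  91  30  28 520] ((586.0576171875, -396.96148681640625), (11.787378311157227, 15.531603813171387), 33.690067291259766)
[ 83 205  29  15 406] ((531.0, -330.5), (14.0, 7.0), 90.0)
```

View pics/wrist5.png

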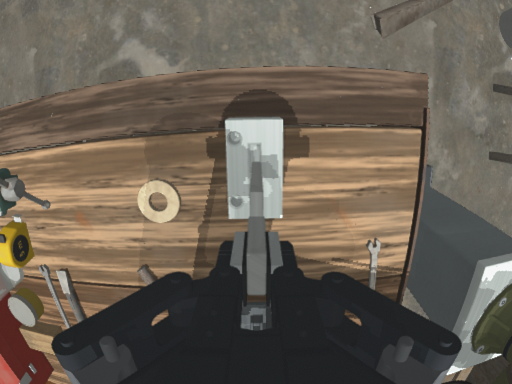

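View pics/s5c.png

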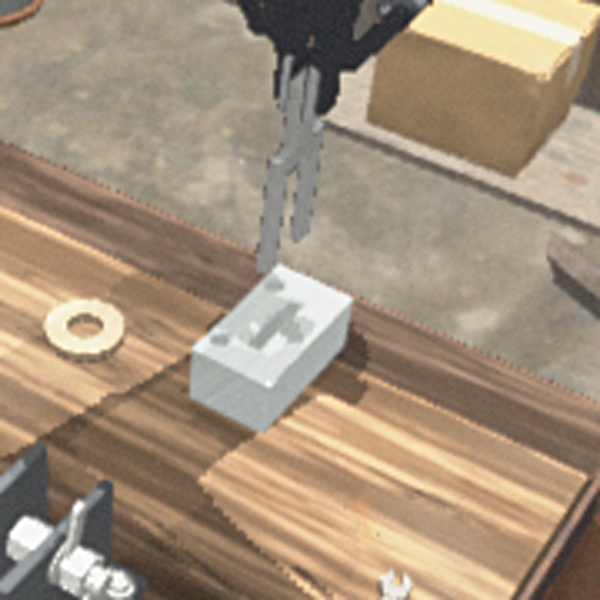

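View pics/rack5.png

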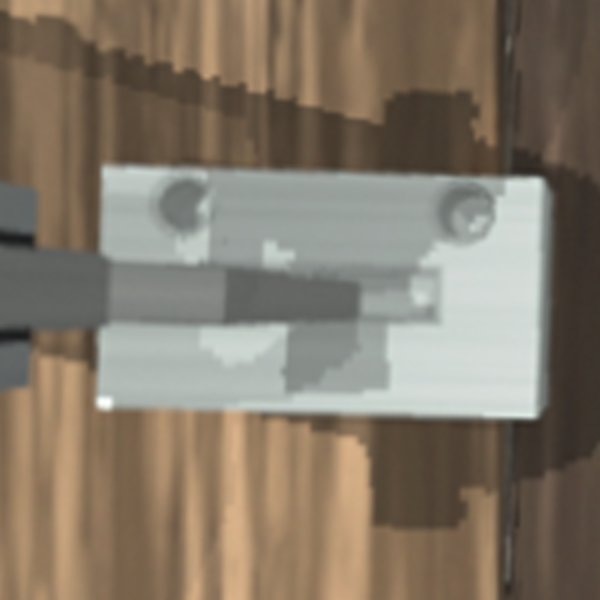

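Run:
```python
from h import *
p,d,m=load('wrist','5');P=wcloud(d,m)
M=(P[...,2]>.07)&(P[...,2]<.25)&(abs(P[...,0]-.564)<.012)&(P[...,1]<-.33)&(P[...,1]>-.42)
M[:,:235]=0;M[:,280:]=0;M[300:]=0
k,l,s,_=cv2.connectedComponentsWithStats(M.astype(np.uint8))
for i in range(1,k):
    if s[i,4]>30: print(s[i],P[l==i].min(0),P[l==i].max(0))
# row profile
for v in range(140,300,6):
    us=np.where(M[v])[0]
    if len(us): print(v,us.min(),us.max(),P[v,us].mean(0).round(4),(P[v,us,0].min().round(4),P[v,us,0].max().round(4)))
cv2.imwrite('pics/w5c.png',cv2.resize(p[110:310,190:320],(520,800)[::1],interpolation=cv2.INTER_CUBIC)[:600])
```

```text
[ 235  162   45  138 3229] [ 0.55201578 -0.38604565  0.10882192] [ 0.57357576 -0.34604517  0.24999938]
164 252 261 [ 0.5613 -0.3853  0.1203] (np.float64(0.5577), np.float64(0.565))
170 252 261 [ 0.5615 -0.3853  0.1411] (np.float64(0.5581), np.float64(0.5648))
176 251 262 [ 0.5616 -0.3853  0.1588] (np.float64(0.5578), np.float64(0.5653))
182 251 262 [ 0.5617 -0.3853  0.1737] (np.float64(0.5582), np.float64(0.5651))
188 250 263 [ 0.5617 -0.3854  0.1869] (np.float64(0.5579), np.float64(0.5657))
194 250 263 [ 0.5618 -0.384   0.1941] (np.float64(0.5581), np.float64(0.5655))
200 250 263 [ 0.562  -0.3803  0.194 ] (np.float64(0.5582), np.float64(0.5657))
206 250 263 [ 0.5621 -0.3767  0.1942] (np.float64(0.5584), np.float64(0.5659))
212 250 263 [ 0.5623 -0.3729  0.1939] (np.float64(0.5585), np.float64(0.566))
218 249 264 [ 0.5624 -0.3704  0.197 ] (np.float64(0.5581), np.float64(0.5667))
224 248 265 [ 0.5624 -0.3703  0.2053] (np.float64(0.5577), np.float64(0.5672))
230 248 264 [ 0.5628 -0.3703  0.2132] (np.float64(0.5585), np.float64(0.567))
236 235 277 [ 0.5628 -0.3708  0.2213] (np.float64(0.5523), np.float64(0.5732))
242 235 278 [ 0.5626 -0.3708  0.2279] (np.float64(0.5523), np.float64(0.5729))
248 235 279 [ 0.5624 -0.3711  0.2345] (np.float64(0.5523), np.float64(0.5724))
254 235 279 [ 0.5624 -0.3707  0.2395] (np.float64(0.5526), np.float64(0.5721))
260 235 279 [ 0.5627 -0.3695  0.2426] (np.float64(0.553), np.float64(0.5718))
266 235 278 [ 0.5637 -0.3669  0.2434] (np.float64(0.5537), np.float64(0.5717))
272 240 271 [ 0.5632 -0.3627  0.2418] (np.float64(0.5567), np.float64(0.5697))
278 242 269 [ 0.5634 -0.3595  0.242 ] (np.float64(0.5576), np.float64(0.5691))
284 246 270 [ 0.5632 -0.3549  0.2403] (np.float64(0.5573), np.float64(0.5678))
290 242 270 [ 0.5636 -0.3526  0.242 ] (np.float64(0.5573), np.float64(0.5695))
296 244 269 [ 0.5644 -0.3546  0.2492] (np.float64(0.5578), np.float64(0.5688))
```

View pics/w5c.png

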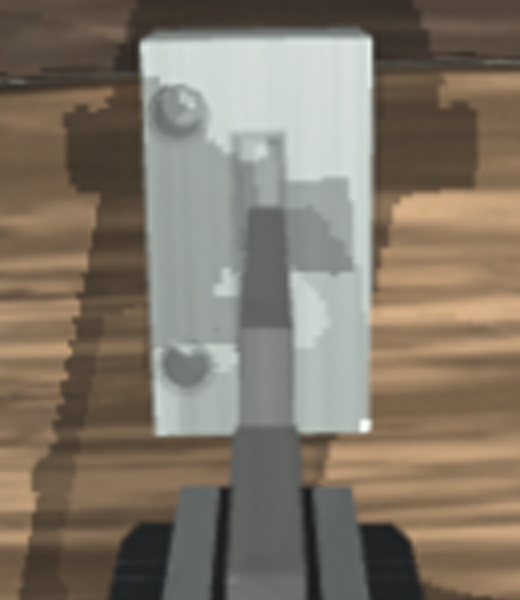

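```bash
python3 -m inch '[[[0.04,-0.12,-0.5,0,0,0.14,5],[0,0,-0.6,0,0,0,5],[0,0,-0.6,0,0,0,5],[0,0,-0.4,0,0,0,5],[0,0,0,0,0,0,5]]]'
cat > fm.py <<'E'
from h import *
import sys
t=sys.argv[1]
p,d,m=shot('wrist',t);ps,ds,ms=shot('scene',t);o=arm.get_obs();x0=o['eef_pos'];print('tcp',x0)
P=wcloud(d,m)
M=(P[...,2]>x0[2]-.12)&(P[...,2]<x0[2]-.05)&(abs(P[...,0]-x0[0])<.02)&(P[...,1]<x0[1]-.02)&(P[...,1]>x0[1]-.05)&(P[...,2]>.05)
ys,xs=np.where(M);print('leg',M.sum(),'xc',np.mean([ (P[v,xs[ys==v],0].min()+P[v,xs[ys==v],0].max())/2 for v in np.unique(ys)]),'y',np.median(P[M][:,1]))
N=(abs(P[...,2]-(x0[2]-.0385))<.003)&(abs(P[...,0]-x0[0])<.01)&(P[...,1]<x0[1])
ys,xs=np.where(N);l=[((P[v,xs[ys==v],0].min()+P[v,xs[ys==v],0].max())/2,P[v,xs[ys==v],1].mean()) for v in np.unique(ys)]
l=np.array(l);print('cross yaw',np.polyfit(l[:,1],l[:,0],1)[0]*-1 if len(l)>2 else '',l.mean(0))
near=np.linalg.norm(P[...,:2]-[.564,-.361],axis=2)<.085
T=(near&(abs(P[...,2]-.045)<.004)).astype(np.uint8);k,lb,s,_=cv2.connectedComponentsWithStats(T);
ys,xs=np.where(lb>0);ok=[s[lb[a,b],4]>200 for a,b in zip(ys,xs)];ys=ys[ok];xs=xs[ok]
X=(wplane(np.c_[xs,ys],m,.045)[:,:2]*1000).astype(np.float32);print('rack',cv2.minAreaRect(X))
# slot floor points
S=near&(P[...,2]>.008)&(P[...,2]<.035)&(abs(P[...,0]-.564)<.012);print('slotpix',S.sum(),P[S].min(0) if S.any() else '',P[S].max(0) if S.any() else '')
cv2.imwrite(f'pics/w{t}c.png',cv2.resize(p[80:280,170:340],(510,600),interpolation=cv2.INTER_CUBIC))
cv2.imwrite(f'pics/s{t}c.png',cv2.resize(ps[70:210,230:370],(560,560),interpolation=cv2.INTER_CUBIC))
E
python3 fm.py 6; python3 rackm.py 6
```

```text
time: 6.9
eef_pos: [0.5643, -0.3616, 0.1794]
tcp_rot: [-0.001, -0.698, 0.717, 0.002]
wrist_force: [0.2, 0.2, -2.9]
finger_gap: 0.0091
tcp [ 0.56508508 -0.36231953  0.18246148]
leg 270 xc 0.5629176208190451 y -0.38778709736822287
cross yaw -0.013123911195757539 [ 0.56340754 -0.37919273]
rack ((564.1863403320312, -362.1153259277344), (109.26354217529297, 60.174983978271484), 88.40859985351562)
slotpix 139 [ 0.55201045 -0.41730989  0.01336678] [ 0.57555463 -0.3681137   0.03499235]
top 5757 ((564.1863403320312, -362.1153259277344), (109.26354217529297, 60.174983978271484), 88.40859985351562) 0.04507029727556722
[    0    80   300   140 23657] ((562.25, -356.75), (149.5, 69.5), 90.0)
[216  90  32  33 734] ((584.0, -397.75), (15.5, 16.0), 90.0)
```

View pics/w6c.png

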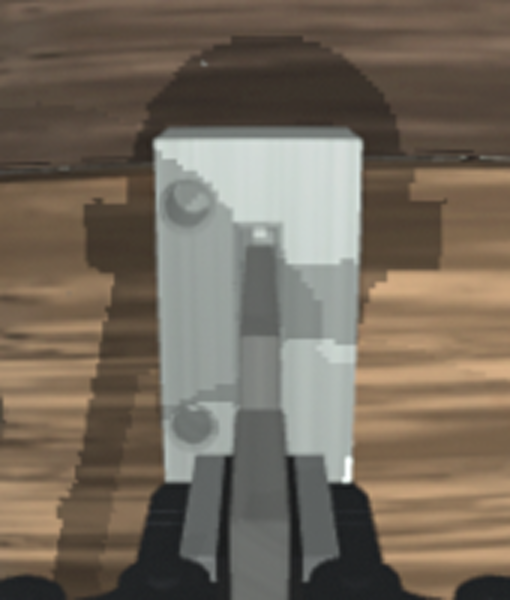

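View pics/s6c.png

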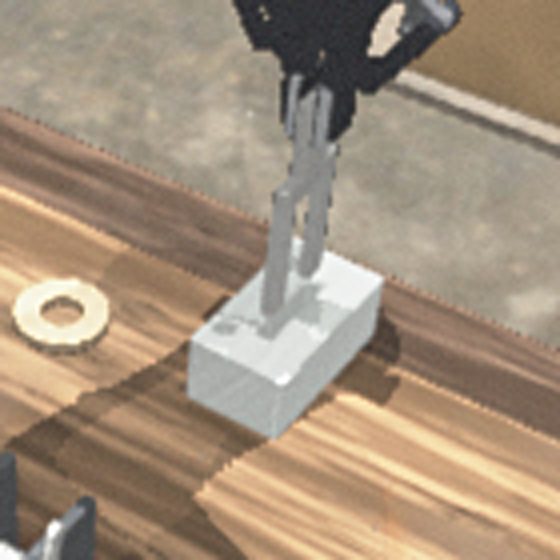

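```bash
python3 -m inch '[[[0.02,-0.05,0,0,0,0,5],[0,0,-0.4,0,0,0,5],[0,0,-0.3,0,0,0,5],[0,0,0,0,0,0,5]]]'
python3 fm.py 7
```

```text
time: 7.4
eef_pos: [0.5653, -0.3633, 0.164]
tcp_rot: [-0.0, -0.698, 0.717, 0.001]
wrist_force: [-0.7, 0.9, -1.3]
finger_gap: 0.0091
tcp [ 0.56539334 -0.36336686  0.16411547]
leg 245 xc 0.5639012074477695 y -0.38955270174830076
cross yaw -0.034669910985168945 [ 0.56446668 -0.38159604]
rack ((564.0733642578125, -366.6816101074219), (101.07075500488281, 60.1166877746582), 88.26695251464844)
slotpix 138 [ 0.55211576 -0.41711627  0.01028783] [ 0.57582254 -0.36043581  0.03493786]
```

View pics/w7c.png

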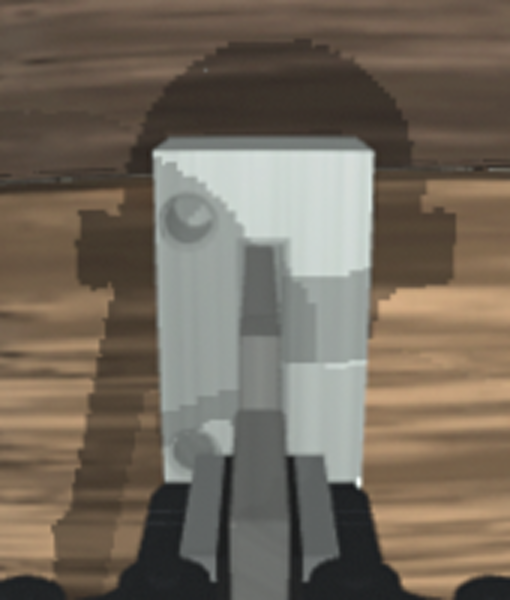

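```bash
python3 -m inch '[[[-0.03,0.01,-0.2,0,0,0,5],[0,0,-0.2,0,0,0,5]]]'
python3 -m inch '[[[0,0,-0.2,0,0,0,5],[0,0,0,0,0,0,5]]]'
```

```text
time: 7.7
eef_pos: [0.5648, -0.3632, 0.1544]
tcp_rot: [0.0, -0.698, 0.717, 0.0]
wrist_force: [0.7, 0.3, -1.6]
finger_gap: 0.0089
time: 7.9
eef_pos: [0.5644, -0.363, 0.1484]
tcp_rot: [-0.0, -0.698, 0.717, 0.001]
wrist_force: [-1.0, -0.4, -1.8]
finger_gap: 0.0092
```

Sliding freely with no force. Going on to the floor at about 0.1385.

```bash
python3 -m inch '[[[0,0,-0.2,0,0,0,5],[0,0,-0.1,0,0,0,5],[0,0,0,0,0,0,5]]]'
python3 -m inch '[[[0,0,-0.08,0,0,0,5],[0,0,-0.06,0,0,0,5],[0,0,0,0,0,0,5]]]'
```

```text
time: 8.2
eef_pos: [0.5647, -0.3632, 0.1418]
tcp_rot: [-0.0, -0.698, 0.717, 0.0]
wrist_force: [-0.3, 0.7, -2.7]
finger_gap: 0.0089
time: 8.5
eef_pos: [0.5648, -0.3632, 0.1387]
tcp_rot: [-0.0, -0.698, 0.717, 0.0]
wrist_force: [-0.2, -0.5, -1.1]
finger_gap: 0.009
```

```bash
python3 -m inch '[[[0,0,-0.06,0,0,0,5],[0,0,0,0,0,0,5]]]';python3 -m inch '[[[0,0,-0.06,0,0,0,5],[0,0,0,0,0,0,5]]]'
```

```text
time: 8.7
eef_pos: [0.5651, -0.3635, 0.1383]
tcp_rot: [-0.0, -0.698, 0.717, -0.001]
wrist_force: [-0.7, 0.3, 1.1]
finger_gap: 0.0092
time: 8.9
eef_pos: [0.5652, -0.3636, 0.1383]
tcp_rot: [0.0, -0.698, 0.716, -0.001]
wrist_force: [-2.6, 1.5, 6.7]
finger_gap: 0.009
```

Seated on the floor, with contact force rising to 6.7 N. Releasing, backing off upward and checking.

```bash
python3 -m inch '[[[0,0,0.06,0,0,0,9],[0,0,0,0,0,0,30],[0,0,0,0,0,0,30],[0,0,0,0,0,0,30],[0,0,0,0,0,0,36]]]';python3 -m inch '[[[0,0,0.3,0,0,0,36],[0,0,0.8,0,0,0,36],[0,0,1,0,0,0,36],[0,0,1,0,0,0,36],[0,0,0.5,0,0,0,36]]]'
python3 - <<'E'
from h import *
p,d,m=shot('wrist','8');ps,ds,ms=shot('scene','8')
P=wcloud(d,m);M=(P[...,2]>.134)&(P[...,2]<.16)&(np.hypot(P[...,0]-.5645,P[...,1]+.362)<.03)
print('tabtop',M.sum(),np.median(P[M],0),cv2.minAreaRect((P[M][:,:2]*1000).astype(np.float32)))
P=cloud(ds,ms);M=(P[...,2]>.12)&(P[...,2]<.16)&(np.hypot(P[...,0]-.5645,P[...,1]+.36)<.03);print(M.sum(),np.sort(P[M][:,2])[-5:])
cv2.imwrite('pics/c8.png',np.hstack([cv2.resize(p[80:280,170:340],(400,470)),cv2.resize(ps[60:200,230:370],(400,470),interpolation=cv2.INTER_CUBIC)]))
E
```

```text
time: 9.4
eef_pos: [0.5648, -0.3633, 0.1372]
tcp_rot: [-0.0, -0.698, 0.717, 0.0]
wrist_force: [-0.0, 0.2, -1.0]
finger_gap: 0.0361
time: 9.9
eef_pos: [0.5654, -0.3638, 0.2311]
tcp_rot: [0.001, -0.698, 0.717, -0.002]
wrist_force: [0.3, 0.9, 0.9]
finger_gap: 0.0357
tabtop 430 [ 0.56486168 -0.36505137  0.14572559] ((564.8952026367188, -363.2144775390625), (24.28158950805664, 9.30417537689209), 88.6965560913086)
115 [0.14741104 0.14746826 0.14775136 0.14784297 0.14831226]
```

View pics/c8.png

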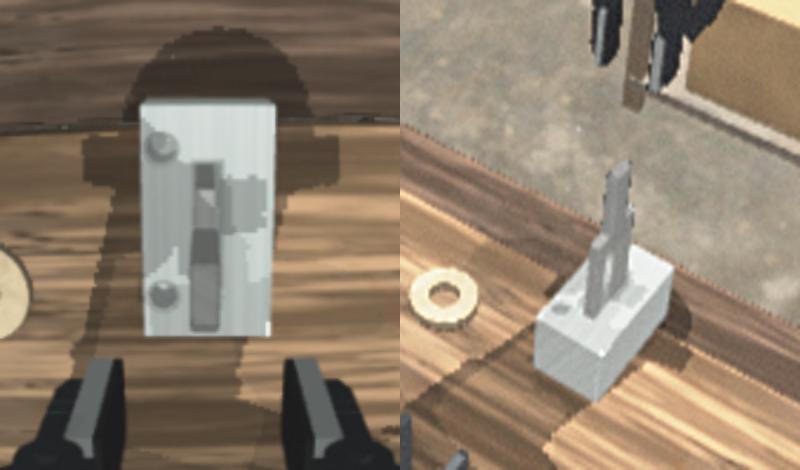

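Left (wrist): the fork sits in the slot. Right (scene): it stands upright and free. The tab top is at z≈0.146, as expected for fully home. Next I turn the jaws along the bracket's y and hover over the bracket.

```bash
python3 -m inch '[[[0,0.4,0,0,0,-0.99,36],[0,0.6,0,0,0,-0.99,36],[0.02,0.6,0,0,0,-0.99,36],[0.02,0.6,0,0,0,-0.99,36],[0.02,0.6,0,0,0,-0.99,36]]]'
python3 -m inch '[[[0.02,0.6,0,0,0,-0.99,36],[0.02,0.6,0,0,0,-0.99,36],[0.02,0.6,0,0,0,-0.99,36],[0.02,0.6,0,0,0,-0.99,36],[0.02,0.6,0,0,0,-0.99,36]]]'
python3 -m inch '[[[0.02,0.6,0,0,0,-0.99,36],[0.02,0.6,0,0,0,-0.99,36],[0.02,0.6,0,0,0,-0.99,36],[0.02,0.6,0,0,0,-0.99,36],[0.02,0.6,0,0,0,-0.99,36]]]'
python3 -m inch '[[[0.02,0.6,0,0,0,-0.99,36],[0.02,0.6,0,0,0,-0.99,36],[0.02,0.6,0,0,0,-0.99,36],[0,0,0,0,0,0,36]]]'
python3 - <<'E'
from h import *
p,d,m=shot('wrist','9');ps,ds,ms=shot('scene','9');o=arm.get_obs();print(o['eef_pos'],o['tcp_rot'],Q(o['tcp_rot']).as_matrix()[:,1:].round(4).tolist())
E
```

```text
time: 10.5
eef_pos: [0.566, -0.2924, 0.2254]
tcp_rot: [-0.001, -0.526, 0.85, 0.001]
wrist_force: [-0.6, -0.6, -0.1]
finger_gap: 0.0358
time: 11.0
eef_pos: [0.5684, -0.2174, 0.2255]
tcp_rot: [-0.001, -0.332, 0.943, 0.001]
wrist_force: [-0.3, -0.0, -0.7]
finger_gap: 0.0363
time: 11.5
eef_pos: [0.5709, -0.1425, 0.2256]
tcp_rot: [-0.001, -0.122, 0.993, 0.0]
wrist_force: [1.6, -0.7, -0.4]
finger_gap: 0.0359
time: 11.9
eef_pos: [0.5725, -0.0968, 0.2257]
tcp_rot: [-0.001, 0.005, 1.0, 0.0]
wrist_force: [-0.4, -0.6, 0.4]
finger_gap: 0.0362
[ 0.57256327 -0.09810378  0.22624666] [-8.75710751e-04  4.47958258e-03  9.99989582e-01  3.81923102e-05] [[0.009, -0.0018], [1.0, 0.0001], [0.0001, -1.0]]
```

View pics/wrist9.png

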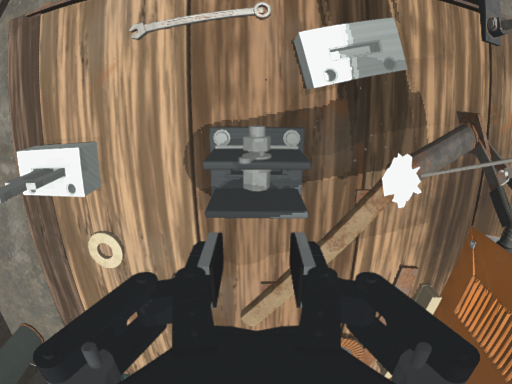

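The wrist view (up = towards the robot, left = -y) shows the bracket at (257,172), the head at (257,178), and the pointer at (250,157) leaning left. I'll measure the bracket and pointer in this view.

Run:
```python
from h import *
p,d,m=load('wrist','9');P=wcloud(d,m)
near=np.linalg.norm(P[...,:2]-[.577,-.0985],axis=2)<.085
for lo,hi,h in((.005,.016,.01),(.081,.092,.087)):
    M=near&(P[...,2]>lo)&(P[...,2]<hi);ys,xs=np.where(M)
    X=(wplane(np.c_[xs,ys],m,h)[:,:2]*1000).astype(np.float32)
    print(h,len(X),cv2.minAreaRect(X))
    if h==.087:
        for a,b in((.54,.562),(.59,.62)):
            k=(X[:,0]>a*1e3)&(X[:,0]<b*1e3);print(cv2.minAreaRect(X[k]))
# head
c=np.array([.5771,-.0985]);psi=-.016;R2=np.array([[np.cos(psi),np.sin(psi)],[-np.sin(psi),np.cos(psi)]])
B=np.concatenate([(P[...,:2]-c)@R2.T,P[...,2:]],-1)*1000
H=(B[...,0]>-14)&(B[...,0]<2)&(abs(B[...,1])<16)&(B[...,2]>50)&(B[...,2]<85);
Y=B[H];print('head',len(Y),Y.min(0).round(1),Y.max(0).round(1))
for y in range(-15,16,3):
    k=abs(Y[:,1]-y)<1.5
    if k.any(): print(y,Y[k,2].mean().round(1),k.sum())
N=(B[...,0]>-38)&(B[...,0]<-29)&(abs(B[...,1])<40)&(B[...,2]>88)&(B[...,2]<115);Y=B[N];print('pointer',len(Y))
for z in range(88,112,3):
    k=abs(Y[:,2]-z)<1.5
    if k.any(): print(z,Y[k].mean(0).round(1),Y[k].min(0).round(1),Y[k].max(0).round(1))
cv2.imwrite('pics/w9c.png',cv2.resize(p[110:230,190:330],(700,600),interpolation=cv2.INTER_CUBIC))
ps=cv2.imread('pics/scene9.png');cv2.imwrite('pics/s9c.png',cv2.resize(ps[150:270,170:290],(600,600),interpolation=cv2.INTER_CUBIC))
```

```text
0.01 2526 ((567.1424560546875, -97.40692901611328), (110.18221282958984, 83.15664672851562), 89.34525299072266)
0.087 1962 ((573.9627685546875, -97.92015075683594), (99.11495208740234, 62.42906951904297), 88.72279357910156)
((550.0467529296875, -97.45413970947266), (98.8792953491211, 14.565349578857422), 88.16188049316406)
((600.3126831054688, -98.13404083251953), (98.36793518066406, 9.732847213745117), 88.72279357910156)
head 413 [-13.9 -11.2  61.6] [ 2.  14.5 79.6]
-12 69.8 15
-9 71.8 48
-6 74.7 46
-3 77.5 47
0 78.0 57
3 76.9 58
6 76.2 48
9 75.5 48
12 70.6 43
15 63.8 3
pointer 117
88 [-32.9  -1.3  88.8] [-32.9  -2.2  88.6] [-32.8  -0.5  89. ]
91 [-32.5  -4.1  91.2] [-33.4 -10.2  89.7] [-29.8  -0.4  92.4]
94 [-32.3  -3.9  94.5] [-33.2 -10.   92.5] [-31.4  -1.3  95.3]
97 [-32.9  -5.8  96.5] [-33.6 -11.7  95.6] [-30.7  -2.2  98.3]
100 [-32.1  -5.9 100.4] [-33.4 -14.   99. ] [-29.7  -3.  101.2]
103 [-32.   -9.3 103.1] [-33.5 -14.  101.5] [-29.5  -4.6 104.5]
106 [-31.6  -9.3 105.9] [-33.5 -13.  104.7] [-29.2  -5.4 107.3]
109 [-31.6  -8.3 107.7] [-32.1  -8.7 107.6] [-31.2  -7.9 107.7]
```

View pics/w9c.png

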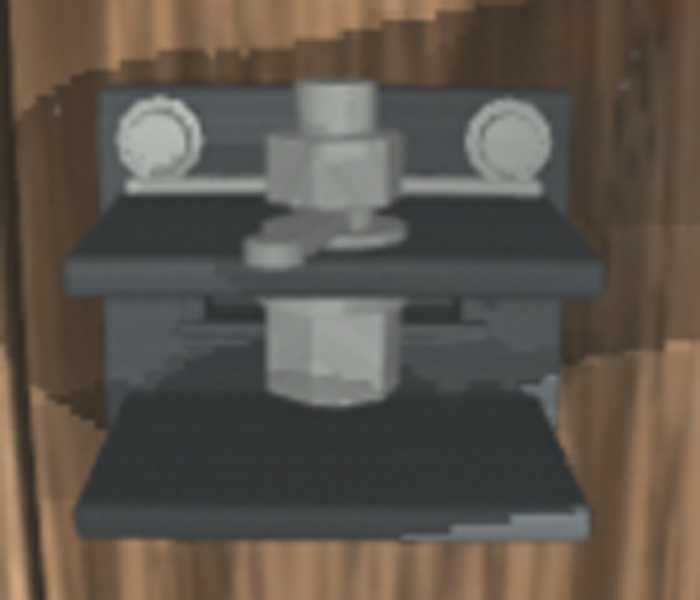

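View pics/s9c.png

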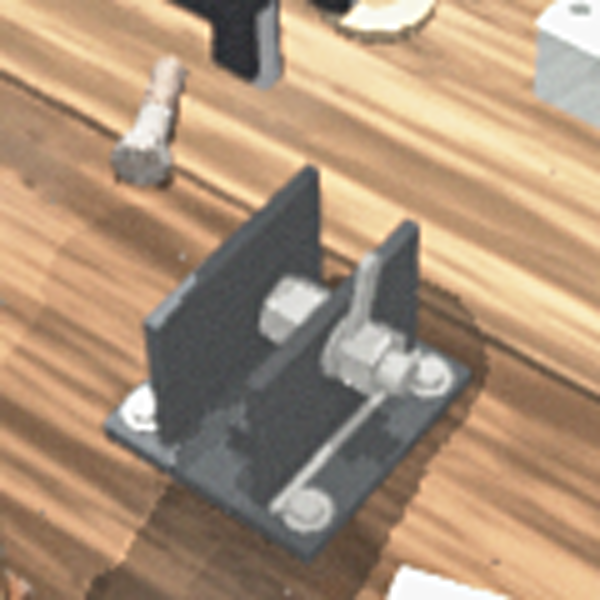

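The head's top flats slope about 14° and 44°, so the bolt stands at roughly 0.25–0.28. The pointer tip, about 9.5 mm to -y, agrees. Bracket centre ≈ (0.577,-0.098), yaw -0.016. Now I tilt and move to the pregrasp.

```bash
python3 -m inch '[[[0,-0.31,-0.4,0.775,-0.01,-0.02,36],[0,-0.31,-0.5,0.775,-0.01,-0.02,36],[0,-0.31,-0.5,0.775,-0.01,-0.02,36],[0,-0.31,-0.6,0.775,-0.01,-0.02,36],[0,0,0,0,0,0,36]]]'
python3 - <<'E'
from h import *
p,d,m=shot('wrist','10');ps,ds,ms=shot('scene','10');o=arm.get_obs();print(o['eef_pos'],Q(o['tcp_rot']).as_matrix()[:,1:].round(4).tolist())
cv2.imwrite('pics/s10c.png',cv2.resize(ps[130:270,160:300],(560,560),interpolation=cv2.INTER_CUBIC))
E
```

```text
time: 12.5
eef_pos: [0.5716, -0.1315, 0.1739]
tcp_rot: [-0.001, 0.011, 0.991, 0.136]
wrist_force: [0.7, 0.5, -0.4]
finger_gap: 0.0358
[ 0.57254879 -0.13052114  0.17673043] [[0.0192, 0.0035], [0.9637, 0.2664], [0.2664, -0.9639]]
```

View pics/wrist10.png

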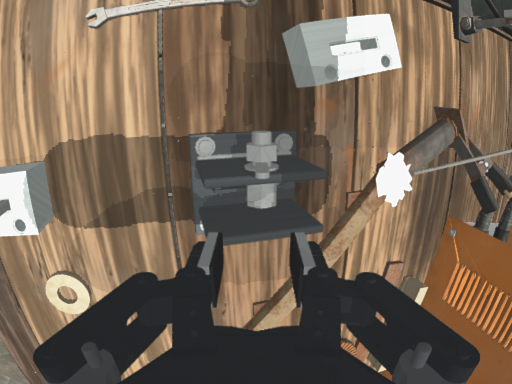

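View pics/s10c.png

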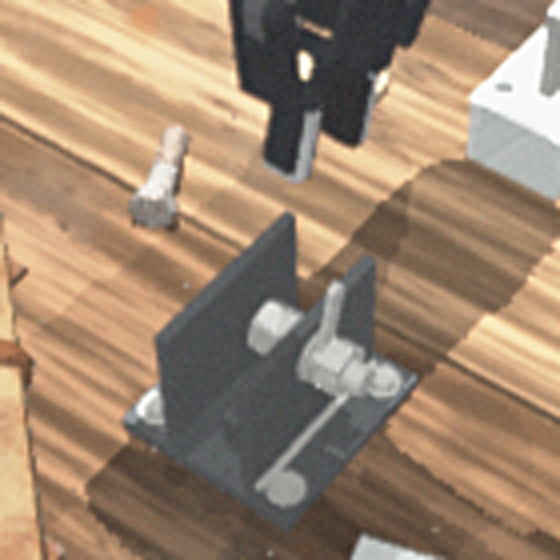

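```bash
python3 -m inch '[[[0,0.2,-0.5,0,0,0,36],[0,0.2,-0.7,0,0,0,36],[0,0.2,-0.7,0,0,0,36],[0,0.1,-0.3,0,0,0,36],[0,0,0,0,0,0,36]]]'
python3 - <<'E'
from h import *
p,d,m=shot('wrist','11');ps,ds,ms=shot('scene','11');o=arm.get_obs();print(o['eef_pos'],Q(o['tcp_rot']).as_matrix()[:,1:].round(4).tolist())
cv2.imwrite('pics/c11.png',np.hstack([cv2.resize(p[130:310,170:350],(400,400)),cv2.resize(ps[130:270,160:300],(400,400),interpolation=cv2.INTER_CUBIC)]))
E
```

```text
time: 13.1
eef_pos: [0.5723, -0.1106, 0.1212]
tcp_rot: [-0.0, 0.008, 0.991, 0.135]
wrist_force: [0.2, -0.6, -0.9]
finger_gap: 0.0363
[ 0.57322293 -0.11151806  0.12331284] [[0.0163, 0.0052], [0.9637, 0.2665], [0.2666, -0.9638]]
```

View pics/c11.png

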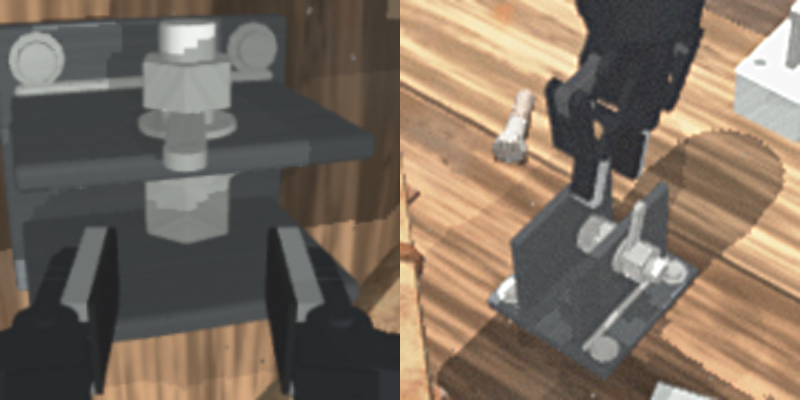

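Pad inner edges at u≈117 and 268, head centre 187, so centred within about 1.5 mm. The pointer lies in line with the nut, so the tilt matches. Going down and watching force.

```bash
python3 -m inch '[[[0,0.1,-0.5,0,0,0,36],[0,0.1,-0.4,0,0,0,36]]]'
python3 -m inch '[[[0,0.1,-0.4,0,0,0,36],[0,0.1,-0.4,0,0,0,36],[0,0.08,-0.4,0,0,0,36],[0,0,0,0,0,0,36]]]'
python3 - <<'E'
from h import *
p,d,m=shot('wrist','12');ps,ds,ms=shot('scene','12');o=arm.get_obs();print(o['eef_pos'],o['wrist_force'],Q(o['tcp_rot']).as_matrix()[:,1:].round(4).tolist())
cv2.imwrite('pics/c12.png',np.hstack([cv2.resize(p[130:310,170:350],(400,400)),cv2.resize(ps[130:270,160:300],(400,400),interpolation=cv2.INTER_CUBIC)]))
E
```

```text
time: 13.4
eef_pos: [0.5731, -0.1067, 0.0996]
tcp_rot: [0.002, 0.009, 0.991, 0.135]
wrist_force: [0.4, 0.4, -0.3]
finger_gap: 0.0358
time: 13.8
eef_pos: [0.5719, -0.0993, 0.0677]
tcp_rot: [-0.001, 0.009, 0.991, 0.135]
wrist_force: [0.1, 0.1, -0.6]
finger_gap: 0.0362
[ 0.5728159  -0.09985888  0.0697924 ] [0.49634795 0.65810469 0.53113193] [[0.0176, 0.0039], [0.9635, 0.267], [0.2671, -0.9637]]
```

View pics/c12.png

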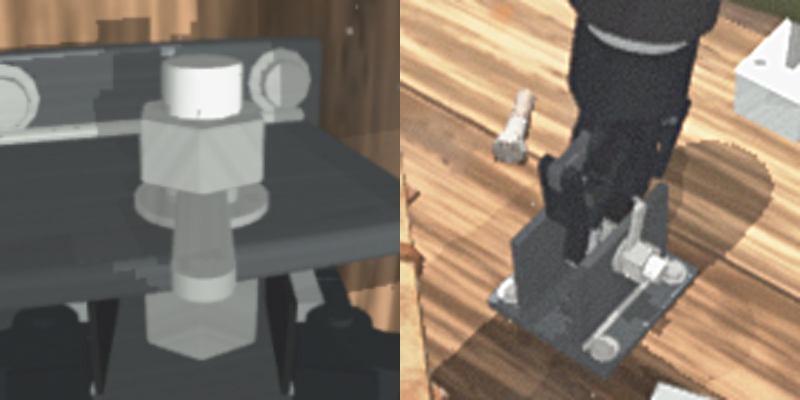

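The head (u≈202) lies between the pad faces (≈110 and 275), clear of the plates. Small +y nudge and close in stages.

```bash
python3 -m inch '[[[0,0.03,0,0,0,0,30],[0,0,0,0,0,0,28],[0,0,0,0,0,0,26.5],[0,0,0,0,0,0,26],[0,0,0,0,0,0,26]]]'
python3 -m inch '[[[0,0,0,0,0,0,24.5],[0,0,0,0,0,0,24.5],[0,0,0,0,0,0,24.5]]]'
python3 -m inch '[[[0,0,0,0,0,0,23.5],[0,0,0,0,0,0,23.5],[0,0,0,0,0,0,23.5]]]'
```

```text
time: 14.4
eef_pos: [0.574, -0.0991, 0.0707]
tcp_rot: [0.002, 0.009, 0.991, 0.135]
wrist_force: [5.6, 1.1, -0.2]
finger_gap: 0.0257
time: 14.7
eef_pos: [0.574, -0.0986, 0.0708]
tcp_rot: [0.002, 0.009, 0.991, 0.135]
wrist_force: [5.1, 3.9, 0.8]
finger_gap: 0.0245
time: 15.0
eef_pos: [0.5741, -0.0983, 0.071]
tcp_rot: [0.003, 0.009, 0.991, 0.135]
wrist_force: [4.7, 3.3, 1.7]
finger_gap: 0.0233
```

An x force of +5 N appeared, so a finger is touching the front plate. I'll open slightly, shift +x and regrip.

```bash
python3 -m inch '[[[0,0,0,0,0,0,28],[0,0,0,0,0,0,29],[0.06,0,0,0,0,0,29],[0.04,0,0,0,0,0,29],[0,0,0,0,0,0,29]]]'
python3 -m inch '[[[0,0,0,0,0,0,26],[0,0,0,0,0,0,25],[0,0,0,0,0,0,25],[0,0,0,0,0,0,25]]]'
```

```text
time: 15.5
eef_pos: [0.5749, -0.0992, 0.0695]
tcp_rot: [0.0, 0.009, 0.991, 0.135]
wrist_force: [-0.0, -1.4, 0.4]
finger_gap: 0.029
time: 15.9
eef_pos: [0.5749, -0.0985, 0.0697]
tcp_rot: [0.0, 0.009, 0.991, 0.135]
wrist_force: [-1.9, 4.1, 0.3]
finger_gap: 0.0249
```

```bash
python3 -m inch '[[[0,0.04,0,0,0,0,25],[0,0,0,0,0,0,23],[0,0,0,0,0,0,20],[0,0,0,0,0,0,18],[0,0,0,0,0,0,18]]]'
python3 - <<'E'
from h import *
p,d,m=shot('wrist','13');o=arm.get_obs();print(o['eef_pos'],o['wrist_force'],o['torque'],o['finger_gap'],Q(o['tcp_rot']).as_matrix()[:,1:].round(4).tolist())
cv2.imwrite('pics/c13.png',cv2.resize(p[110:310,150:370],(660,600),interpolation=cv2.INTER_CUBIC))
E
```

```text
time: 16.4
eef_pos: [0.5755, -0.0981, 0.0703]
tcp_rot: [0.001, 0.009, 0.991, 0.135]
wrist_force: [-1.8, 4.1, 2.2]
finger_gap: 0.0227
[ 0.57547135 -0.0980615   0.07027341] [-2.06928431  3.02029699  2.50370949] [0.3349359  0.57480123 0.17619897] 0.0228678444848767 [[0.0174, 0.0047], [0.9635, 0.2672], [0.2673, -0.9636]]
```

View pics/c13.png

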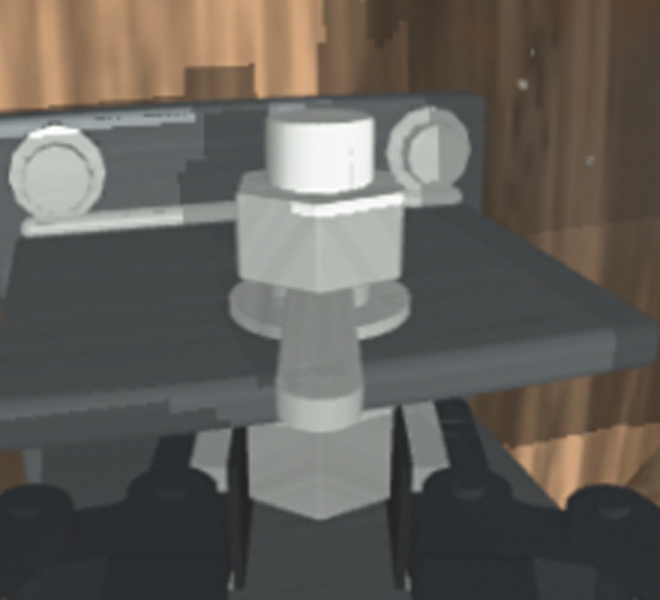

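The head is gripped squarely, with the vertex at (322,520) and the pointer centred between the pads. Turning back about the bolt axis.

```bash
python3 -m inch '[[[0,0.008,0,-0.4,0.006,0,18],[0,0.008,0,-0.5,0.008,0,18],[0,0.008,0,-0.5,0.008,0,18]]]'
python3 -m inch '[[[0,0.008,0,-0.5,0.008,0,18],[0,0.008,0,-0.5,0.008,0,18],[0,0.008,0,-0.5,0.008,0,18],[0,0,0,0,0,0,18]]]'
python3 - <<'E'
from h import *
o=arm.get_obs();print(o['eef_pos'],o['wrist_force'],o['torque'],o['finger_gap'],Q(o['tcp_rot']).as_matrix()[:,1:].round(4).tolist())
E
```

```text
time: 16.75
eef_pos: [0.5755, -0.0974, 0.0704]
tcp_rot: [0.001, 0.009, 0.997, 0.073]
wrist_force: [-2.8, 2.5, 1.4]
finger_gap: 0.0227
time: 17.15
eef_pos: [0.5755, -0.0967, 0.0704]
tcp_rot: [0.0, 0.008, 1.0, 0.008]
wrist_force: [-1.8, 0.1, 4.0]
finger_gap: 0.0227
[ 0.57550373 -0.0966593   0.07044495] [-1.83418035  0.12947831  4.044647  ] [ 0.14862902  0.74244672 -0.02979463] 0.022704609175932783 [[0.0164, 0.0008], [0.9997, 0.0155], [0.0155, -0.9999]]
```

```bash
python3 -m inch '[[[0,0.003,-0.02,-0.18,0.003,0,18],[0,0,0,0,0,0,18]]]'
cat > pm.py <<'E'
from h import *
import sys
t=sys.argv[1]
p,d,m=shot('wrist',t);ps,ds,ms=shot('scene',t);pd,dd,md=shot('side',t);o=arm.get_obs();print(o['eef_pos'],o['wrist_force'],o['torque'],o['finger_gap'],Q(o['tcp_rot']).as_matrix()[:,1:].round(4).tolist())
c=np.array([.577,-.0975]);psi=-.016;R2=np.array([[np.cos(psi),np.sin(psi)],[-np.sin(psi),np.cos(psi)]])
for nm,P in(('w',wcloud(d,m)),('sc',cloud(ds,ms)),('si',cloud(dd,md))):
    B=np.concatenate([(P[...,:2]-c)@R2.T,P[...,2:]],-1)*1000
    N=(B[...,0]>-40)&(B[...,0]<-29.3)&(abs(B[...,1])<25)&(B[...,2]>80)&(B[...,2]<115)
    for z in range(80,114,4):
        k=N&(abs(B[...,2]-z)<2);Y=B[k]
        if len(Y)>2: print(nm,z,len(Y),Y.mean(0).round(1),Y[:,1].min().round(1),Y[:,1].max().round(1))
    N=(B[...,0]<-37)&(B[...,0]>-52)&(abs(B[...,1])<20)&(B[...,2]>60)&(B[...,2]<85)
    Y=B[N];print(nm,'nut',len(Y),[(y,Y[abs(Y[:,1]-y)<1.5][:,2].mean().round(1)) for y in range(-12,13,3) if (abs(Y[:,1]-y)<1.5).sum()>2])
cv2.imwrite(f'pics/cw{t}.png',cv2.resize(p[110:310,150:370],(660,600),interpolation=cv2.INTER_CUBIC))
cv2.imwrite(f'pics/cs{t}.png',np.hstack([cv2.resize(ps[150:250,180:280],(400,400),interpolation=cv2.INTER_CUBIC),cv2.resize(pd[170:260,190:280],(400,400),interpolation=cv2.INTER_CUBIC)]))
E
python3 pm.py 14
```

```text
time: 17.35
eef_pos: [0.5756, -0.0967, 0.0704]
tcp_rot: [0.0, 0.009, 1.0, 0.001]
wrist_force: [-3.5, 4.7, 6.8]
finger_gap: 0.0222
[ 0.57553514 -0.09667581  0.07044626] [-5.08392264  4.5427894   7.88461406] [1.47873856 1.65890477 0.07273753] 0.022587778507510665 [[0.0183, 0.0008], [0.9998, 0.0032], [0.0032, -1.0]]
w 80 52 [-33.1   0.1  80.9] -4.8 4.7
w 84 87 [-33.    0.1  84.1] -4.7 5.0
w 88 102 [-32.9  -0.3  87.9] -5.0 4.5
w 92 113 [-32.9  -0.2  92.1] -5.1 4.6
w 96 119 [-32.9  -0.1  96.1] -5.0 4.6
w 100 128 [-32.9  -0.3 100.1] -4.8 4.3
w 104 196 [-32.4  -0.3 104.3] -5.1 4.6
w 108 267 [-31.5  -0.2 107.4] -4.6 4.0
w nut 1890 [(-12, np.float64(71.1)), (-9, np.float64(72.1)), (-6, np.float64(73.8)), (-3, np.float64(75.5)), (0, np.float64(76.7)), (3, np.float64(75.5)), (6, np.float64(73.6)), (9, np.float64(72.1)), (12, np.float64(70.9))]
sc 84 7 [-32.5   3.1  83.7] -3.7 6.4
sc 88 7 [-32.8   2.2  88. ] -3.0 6.2
sc 92 7 [-32.7   2.   91.5] -2.6 5.7
sc 96 7 [-32.1   4.3  96.6] -2.3 6.3
sc 100 8 [-33.1   2.2 100.2] -1.8 5.9
sc 104 8 [-32.    3.7 105. ] -0.3 6.4
sc nut 114 [(-9, np.float64(72.1)), (-6, np.float64(73.7)), (-3, np.float64(75.5)), (0, np.float64(76.7)), (3, np.float64(76.6)), (6, np.float64(73.9)), (9, np.float64(71.0)), (12, np.float64(68.1))]
si 80 3 [-32.4   0.8  80.6] -3.9 5.7
si 84 8 [-31.1   0.7  83.5] -5.0 4.9
si 88 5 [-31.7   1.9  88.5] -5.3 6.2
si 92 6 [-31.9   0.1  92.4] -4.3 4.7
si 96 5 [-31.7   0.5  96.1] -4.8 5.4
si 100 7 [-32.    1.7 100.3] -4.9 6.0
si 104 6 [-31.4   0.8 104. ] -5.1 4.3
si 108 4 [-31.6   1.4 107.6] -0.8 4.8
si nut 78 [(-9, np.float64(71.3)), (-6, np.float64(74.7)), (-3, np.float64(75.5)), (0, np.float64(76.0)), (3, np.float64(74.9)), (6, np.float64(70.3)), (9, np.float64(70.5)), (12, np.float64(67.8))]
```

View pics/cw14.png

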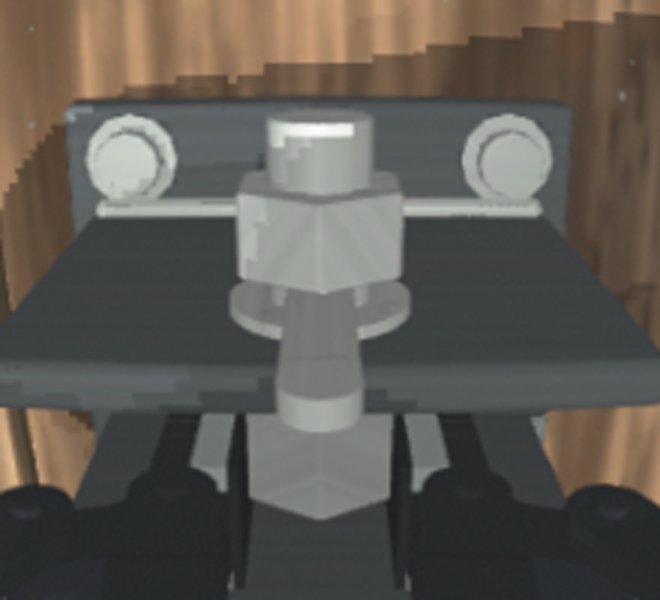

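View pics/cs14.png

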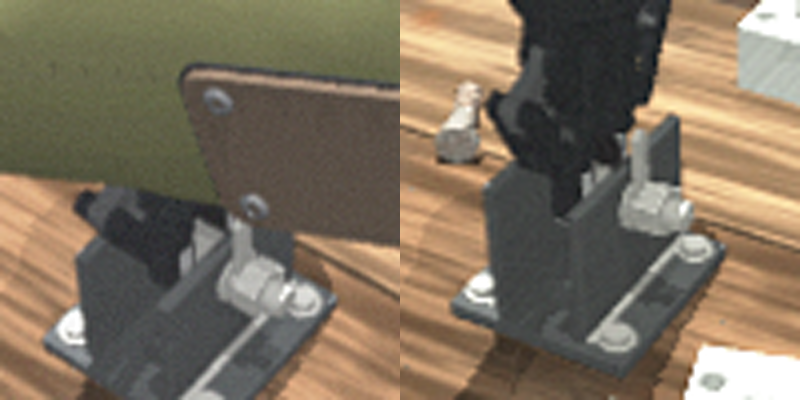

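The pointer stands upright (slope under about 0.01 rad), the nut is symmetric and the head is still square between the pads. I'll ease the small residual forces and trim slightly.

```bash
python3 -m inch '[[[-0.02,0.02,0.02,-0.05,0,0,18],[0,0,0,0,0,0,18],[0,0,0,0,0,0,18],[0,0,0,0,0,0,18],[0,0,0,0,0,0,18]]]'; python3 pm.py 15 | grep -v "^s[ci]"
```

```text
time: 18.0
eef_pos: [0.5755, -0.0966, 0.0704]
tcp_rot: [0.001, 0.009, 1.0, -0.001]
wrist_force: [1.6, -0.6, 3.3]
finger_gap: 0.0224
[ 0.57545546 -0.09655294  0.07046575] [ 4.00379712 -1.30910507  3.90772642] [-0.37491775 -0.99181377 -0.0080172 ] 0.0226613151899647 [[0.0182, 0.0017], [0.9998, -0.003], [-0.003, -1.0]]
w 80 50 [-33.2  -0.2  81. ] -4.6 4.9
w 84 91 [-32.9   0.2  84.1] -4.9 4.8
w 88 97 [-32.9   0.1  88. ] -4.7 4.7
w 92 103 [-32.9  -0.2  92. ] -4.9 4.6
w 96 129 [-32.9  -0.1  96. ] -4.8 4.7
w 100 120 [-3.290e+01 -1.000e-01  1.001e+02] -4.9 4.6
w 104 197 [-3.240e+01 -1.000e-01  1.042e+02] -4.8 4.8
w 108 263 [-3.150e+01 -1.000e-01  1.074e+02] -4.0 4.3
w nut 1899 [(-12, np.float64(71.1)), (-9, np.float64(72.0)), (-6, np.float64(73.8)), (-3, np.float64(75.5)), (0, np.float64(76.6)), (3, np.float64(75.8)), (6, np.float64(73.5)), (9, np.float64(72.3)), (12, np.float64(71.2))]
```

The pointer is vertical to within about 0.005 rad and the forces are small. Last look at the fork and bystanders.

```bash
python3 -c "
from h import *
cv2.imwrite('pics/fin.png',np.hstack([cv2.resize(cv2.imread('pics/scene0.png'),(400,300)),cv2.resize(cv2.imread('pics/side15.png'),(400,300))]))"
```

```text
(no output)
```

View pics/fin.png

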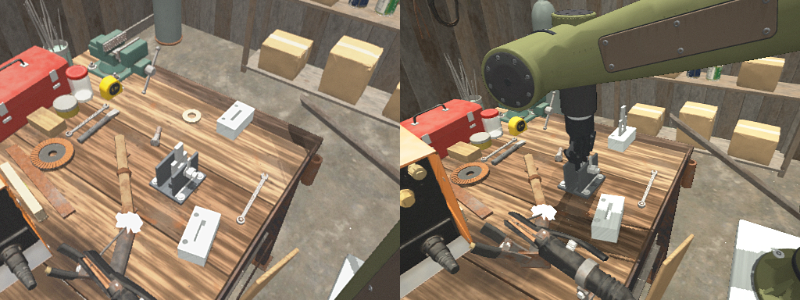

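The right half (side view) shows the fork upright in the far rack at (622,122), the arm gripping at the bracket (578,175), and the spanner where it was. Handing in.

```bash
python3 -c "
from station import arm
print(arm.sign_off())"
```

```text
the job is handed in; nothing more can be done
None
```

The job is done and handed in at about 18 s of the 56 s allowed. The fork is home in the far rack and the gripper is still holding the bolt with its pointer upright.

- **Fork:** I lifted it straight up off the bolt, lowered it legs down into the slot until it touched the floor (6.7 N), and let go. Its tab top then measured z ≈ 0.146 m, which is the fully-home height. The last side view shows it still upright there.
- **Bolt:** I gripped the hex head squarely in the gap behind the front plate and turned it back from about 0.27 rad. In the final wrist-camera check the pointer was vertical to within about 0.005 rad, the nut was symmetric, and wrist forces were under about 6 N.
- **Plate contact:** On the first close, a finger touched the front plate with about 5 N. I opened slightly, shifted away from the plate and regripped.
- **Checks that disagreed:** The fixed cameras and the wrist camera differed by about 5 mm in y, so I relied on relative and close-up measurements. The scene camera's pointer reading was too coarse to confirm the angle, so that rests on the wrist view.
- **Bystanders:** I didn't touch the spanner, washer or spare bolt. The arm hid the washer in the last view, so I didn't recheck it at the end.

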